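Pack the paint chest and lock its lid with the T-key

TASK

Pack the loose paints that lie to the right of the plywood paint chest into it: every paint tube in the large bay, every gouache pot in the middle bay. Then close the lid, pass the T-key down through the slot in the lid until its collar rests on the lid, and turn it a quarter turn so that its T-head is locked crosswise under the slot.

Things in the scene. Friction and masses are not known exactly. Their poses are not given: they have to be found in the camera images.
- paint_chest: fixed open plywood chest, 172 (x) x 354 (y) x 52 mm high without its lid. Origin under its centre on the table; z up, x from front to hinge side. Walls 8 mm, floor 6 mm, dividers 6 mm thick and 48 mm high. Along y: large bay for tubes from -169 to +1 mm, middle bay for pots from +7 to +103 mm, lock bay from +109 to +169 mm, covered by a slotted bridge plate. All bays: x = -78 to +78 mm.
- tube_bay (a point): centre of the floor of the large (tube) bay, 6 mm above the table; axes as the chest.
- pot_bay (a point): centre of the floor of the middle (pot) bay, 6 mm above the table; axes as the chest.
- lock_slot (a point): centre of the slot (60 mm along the chest's x, 20 mm along its y), at the height of the shut lid's upper face, 63 mm above the table. Lid (10 mm thick) and bridge plate (8 mm steel below it, from 42 to 50 mm above the table) have the same slot, one right above the other when the lid is shut. Axes as the chest.
- lid_hinge (a point): middle of the lid's hinge line, on the top of the chest's far wall, 52 mm above the table; the hinge line runs along the chest's y.
- lid (a joint): lid hinge angle in rad: 0 shut, 1.75 fully open (leaning back behind the chest); starts at 1.64 to 1.74. A 10 mm plywood panel, 172 mm from hinge line to free edge, 354 mm long, 0.3 kg. Push it forward from behind, near its free edge; below about 1.5 it falls shut by itself, softly damped.
- lid_edge (a point): middle of the lid's free edge; moves with the lid. A small wooden pull lip stands 9 mm out from the edge here.
- key_stand: fixed small plywood block, 70 (x) x 34 (y) x 85 mm high, with a slot along its x in its top, 60 x 20 mm and 45 mm deep, in which the T-key stands. Origin under its centre.
- t_key: loose T-key, 80 mm high, 0.12 kg, upright in its stand. Origin at the middle of its underside, z up. From below: T-head, a steel bar 48 (x) x 12 (y) x 12 mm; round shank 12 mm thick; collar disc 34 mm across, 5 mm thick, its underside 36 mm above the origin; wooden grip bar 64 (x) x 16 (y) x 26 mm. Grip bar and head are parallel, along x. Lift it straight up out of the stand.
- key_grip (a point): centre of the T-key's wooden grip bar, 67 mm above the key's underside (31 mm above the collar's underside); axes as the T-key. Grasp across its 16 mm width.
- key_head (a point): centre of the T-key's head, 6 mm above its underside; axes as the T-key. With the collar resting on the shut lid it is 33 mm above the table, 3 mm clear below the bridge plate, and can be turned either way.
- tube_0_mid (a point): aluminium paint tube lying flat, 24 mm wide, 126 mm long (cap included), 18 mm high. This point is at its middle, half-way up; its y axis runs along the tube, z up as it lies. Grasp across its width. Absent in some runs (None).
- tube_1_mid (a point): aluminium paint tube lying flat, 30 mm wide, 123 mm long (cap included), 23 mm high. This point is at its middle, half-way up; its y axis runs along the tube, z up as it lies. Grasp across its width. Absent in some runs (None).
- tube_2_mid (a point): aluminium paint tube lying flat, 22 mm wide, 118 mm long (cap included), 17 mm high. This point is at its middle, half-way up; its y axis runs along the tube, z up as it lies. Grasp across its width. Absent in some runs (None).
- pot_0_mid (a point): white screw-lid gouache pot, 36 mm diameter, 41 mm high, upright. This point is at its centre, half-way up; z is its axis. Absent in some runs (None).
- pot_1_mid (a point): white screw-lid gouache pot, 36 mm diameter, 41 mm high, upright. This point is at its centre, half-way up; z is its axis. Absent in some runs (None).
Things that resemble listed ones, but are neither listed nor needed, are in the scene too. Leave any blue or pink look-alike of the t_key alone.

How it is judged (in metres and radians):
On the way, in this order (a step that is already met when the one before it is completed fails the run):
1. every tube is in the large bay and every pot in the middle bay (x of tube_0_mid in the frame of paint_chest between -0.078 and 0.078 m and y of tube_0_mid in the frame of paint_chest between -0.169 and 0.001 m and z of tube_0_mid in the frame of paint_chest between 0.004 and 0.048 m and x of tube_1_mid in the frame of paint_chest between -0.078 and 0.078 m and y of tube_1_mid in the frame of paint_chest between -0.169 and 0.001 m and z of tube_1_mid in the frame of paint_chest between 0.004 and 0.048 m and x of tube_2_mid in the frame of paint_chest between -0.078 and 0.078 m and y of tube_2_mid in the frame of paint_chest between -0.169 and 0.001 m and z of tube_2_mid in the frame of paint_chest between 0.004 and 0.048 m and x of pot_0_mid in the frame of paint_chest between -0.078 and 0.078 m and y of pot_0_mid in the frame of paint_chest between 0.007 and 0.103 m and z of pot_0_mid in the frame of paint_chest between 0.004 and 0.048 m and x of pot_1_mid in the frame of paint_chest between -0.078 and 0.078 m and y of pot_1_mid in the frame of paint_chest between 0.007 and 0.103 m and z of pot_1_mid in the frame of paint_chest between 0.004 and 0.048 m), for 0.2 s.
2. the lid is shut (value of joint lid below 0.03 rad), for 0.2 s.
3. the T-head has passed down through the slots of lid and bridge (value of joint lid below 0.03 rad and horizontal distance between key_head and lock_slot below 0.009 m and z of key_head in the frame of paint_chest below 0.037 m and angle between t_key's own z axis and vertical below 0.15 rad), for 0.1 s.
4. the T-key is turned a quarter turn and locked (all of step 3 and angle between the x axis of t_key and the x axis of paint_chest, either way round above 1.22 rad), for 0.2 s.
At the end, for the whole second after the job is handed in: Tubes in the large bay, pots in the middle bay (centres inside, below the lid), lid shut within 0.03 rad, T-key upright within 9 mm of the slot's centre, head centre lower than 37 mm above the table, turned at least 70 degrees out of the slot's direction, at rest (all of step 1 and all of step 4 and linear speed of t_key below 0.03 m/s); the robot touches nothing.
Of tube_0, tube_1, tube_2, pot_0, pot_1 only 4 to 5 are there at a start; the rules pass over those that are not, and their reading is None.
At some moment in a run one of tube_0, tube_1, tube_2, pot_0, pot_1 may be knocked a few centimetres aside while the robot is not near it.
It also fails if it takes over 208 s, if anything falls off the work surface, if the arm or the gripper's body presses on something with over 40 N, if the wrist force passes 120 N, or if a joint passes its speed limit or range.

ROBOT

A 6-joint arm with a two-finger parallel gripper is mounted at the origin on a cart in front of the work surface, level with it; the furniture and walls round the work are solid. World frame = base frame: x ahead of the robot, y to its left, z up, the work surface at z = 0. Lengths are in mm, angles in degrees, forces in N, time in s.
With the tool pointing down it reaches from about 350 to 850 mm from the base axis. Payload 8.1 kg.
Tool frame: the origin (TCP) lies between the finger pads; the fingertips stand 17 mm ahead of it and the grasp point (between the pads) lies 2 mm behind it; z points along the fingers, y is the line along which they close (so a half turn about z gives the same grasp; the last joint's range is limited). The gripper opens to 85 mm and grips with 20 to 120 N. Pads are 22 mm wide; open, the fingers measure 114 mm over their backs; the gripper's body (76 mm by 85 mm) begins 54 mm behind the grasp point. The pads swing forward as they close: fully open they stand 13 mm farther back than shut.
Start: joints at [-73.476, 7.471, 85.268, -0, 87.261, -4.893], TCP at [219.113, -558.565, 226.792] pointing down, gripper open.
Joint ranges: [-169.43, 169.43], [-51.17, 129.36], [1.28, 143.12], [-76.62, 256.62], [0, 156.53], [-152.29, 152.29]. Speed limits (degrees/s): [136.94, 136.94, 159.86, 180, 180, 180].

INTERFACE

Orientations are given as [roll, pitch, yaw] about the fixed x, y, z axes, in that order (R = Rz(yaw) Ry(pitch) Rx(roll)).
In Python, from bench import sense, snapshot, hand_in, trace, place_of gives the robot as it stands.
- The arm moves only by the shell command python3 -m handwheel 'ROWS' [FORCE]. ROWS is JSON, a list of rows, each a list of 7 numbers: the opening, from -1 (shut) to 1 (fully open), then the shift along the tool's x, y, z in cm, then the turn, a rotation vector about the tool's x, y, z in rad. A call has 1 to 12 rows; each row shifts and turns the commanded pose from where the row before left it, along the tool's axes as they then stand; what a row does not reach is not made up. A row lasts 1/12 s, in which the tool goes at most 41.7 mm and 7.16 degrees, less where a joint would pass 70% of its speed; a pose out of reach is approached as far as the arm can. A call with a gripper value outside its range is refused whole. The fingers move at their own pace and stop on an object; FORCE is the grip in N (left out, the last holds). Time passes only in rows, so rows that do not move let the fingers close. It gives the time, the measured TCP pose, the force, the opening and the grip force at its end, in the units of the state.
- sense(): the state, without advancing time (a new reading comes with each control period).
- snapshot(name): name is "side" or "top"; returns a dict with "image" (384x512x3 uint8, red, green, blue), "intrinsics" (3x3 intrinsics, pixels), "R" (3x3) and "t" (3): a world point X has camera coordinates R X + t. Camera axes: x right, y down, z forward; pixel columns grow to the right and rows downward; lengths in mm; the calibration is good to about 2 mm. A picture is of the moment at which its call begins. There is no depth.
- hand_in(): hands the job in; it is judged then, once.
Trained networks look in a picture, given as the dict that the camera call returned (one of the last four; its "shot" number tells which), for a name from the list of things; names that differ only in an ending like _2 or _b are one class to them, and where a whole thing is asked for, a point or a joint stands for the part that bears it (a point fixed in the world has none). Each returns a list of dicts, best first, with "conf" (0 to 1); they miss things now and then, are a little off and sometimes report something else, mostly with a low value. They report only what shows in the picture. A call takes as long as a camera call. They do not tell look-alikes from the thing itself.
- trace(picture, query): "pixels" (384x512 bool, what is visible of it).
- place_of(picture, query): "location" ([x, y, z] in mm, in world coordinates, good to about 4 mm: a listed point, or the origin of a listed thing).
The state is a dict: "time": time; "joint_pos": joint angles; "qd": joint speeds; "joint_efforts": joint torques, N m; "tool_pos": TCP position; "tcp_rot": TCP orientation; "ft_force": force on the tool from outside, world axes, zero at the start; "wrist_torque": the same for the moment, N m; "finger_gap": finger opening in mm; "grip_force": force on a finger pad.
Only numpy, scipy, OpenCV 4.12 (cv2) and the standard library are available. Lean on these libraries where they do the work, as an engineer would, in place of code of your own. Each camera call takes 0.05 s, during which the arm holds its last target. There are 200 camera calls.

## Working session

There is one attempt and no reset: what is moved stays moved. The work goes in short steps, Python scripts to look and compute and a shell command to move; the robot and the scene stay as the last step left them, time stands still between calls to the robot, and variables do not carry over. Pictures are saved under pics/ and viewed, at most 20 in all, crops included, and the job is handed in when it is done.

```bash
ls; mkdir -p pics
cat > h.py <<'E'
import numpy as np, cv2
from bench import sense, snapshot, hand_in, trace, place_of
def save(p,name,crop=None,s=1):
    im=p["image"]
    if crop: im=im[crop[1]:crop[3],crop[0]:crop[2]]
    im=cv2.resize(im,None,fx=s,fy=s,interpolation=cv2.INTER_CUBIC)
    cv2.imwrite("pics/"+name,im[:,:,::-1])
def pix(p,X):
    c=p["R"]@np.array(X,float)+p["t"]; u=p["intrinsics"]@c; return u[:2]/u[2]
def ray(p,u,z):
    p_=np.array(p["R"]); C=-p_.T@np.array(p["t"]); d=p_.T@np.linalg.inv(p["intrinsics"])@[u[0],u[1],1]
    return C+d*(z-C[2])/d[2]
E
python3 - <<'E'
from h import *
a=snapshot("top"); b=snapshot("side")
im=np.hstack([a["image"]]); save(a,"top0.png",s=1.5); save(b,"side0.png",s=1.5)
for p,n in((a,"top"),(b,"side")):
    print(n,"cam",(-np.array(p["R"]).T@np.array(p["t"])).round())
    for q in "paint_chest tube_0_mid tube_1_mid tube_2_mid pot_0_mid pot_1_mid t_key key_grip key_stand lock_slot lid_edge lid_hinge".split():
        print(q,[(np.round(r["location"]).astype(int).tolist(),round(r["conf"],2),pix(p,r["location"]).round().astype(int).tolist()) for r in place_of(p,q)][:5])
print(sense())
E
```

```text
pics
top cam [ 407.   31. 1222.]
paint_chest [([584, 224, -3], 0.8, [188, 188])]
tube_0_mid [([547, -358, 12], 0.7, [359, 195])]
tube_1_mid [([445, -305, 11], 0.79, [345, 225])]
tube_2_mid [([640, -278, 13], 0.74, [335, 169]), ([582, 274, 6], 0.45, [173, 189]), ([442, -304, 10], 0.2, [345, 227])]
pot_0_mid [([447, -157, 20], 0.67, [302, 226])]
pot_1_mid [([541, -200, 21], 0.6, [314, 197])]
t_key [([431, 78, -5], 0.71, [232, 232]), ([431, 172, 46], 0.57, [202, 233]), ([420, 280, -3], 0.48, [171, 237])]
key_grip [([435, 176, 118], 0.63, [197, 231]), ([425, 274, 68], 0.52, [169, 235]), ([431, 75, 67], 0.46, [232, 232])]
key_stand [([434, 174, 5], 0.6, [203, 232])]
lock_slot [([580, 358, 62], 0.95, [143, 187]), ([549, -356, 11], 0.65, [359, 195]), ([581, 222, 0], 0.23, [189, 189])]
lid_edge [([709, 219, 222], 0.83, [177, 134])]
lid_hinge [([674, 224, 48], 0.57, [186, 159])]
side cam [ 164. 1038.  731.]
paint_chest [([587, 223, 0], 0.87, [207, 260]), ([579, 273, 7], 0.17, [200, 271])]
tube_0_mid [([547, -354, 4], 0.67, [292, 159])]
tube_1_mid [([436, -309, 14], 0.61, [322, 168])]
tube_2_m
[... 727 characters left out ...]
 189])]
{'time': 1.3, 'joint_pos': array([-7.34759400e+01,  7.47291950e+00,  8.52680485e+01,  1.37006287e-03,
        8.72607816e+01, -4.89469059e+00]), 'qd': array([-0.09478805,  0.0083676 , -0.00073066,  0.00988512,  0.03535559,
       -0.06712713]), 'joint_efforts': array([-2.74206541e-04, -5.69317639e+01, -5.00855362e+01, -6.63429546e-05,
        1.37809304e-03,  2.41646212e-06]), 'tool_pos': array([ 219.12297761, -558.55989706,  226.77154343]), 'tcp_rot': array([-1.79998374e+02, -1.51278947e-03,  2.14186850e+01]), 'ft_force': array([ 0.93849722, -0.10885288, -1.00131722]), 'wrist_torque': array([ 0.03562113, -0.02915749, -0.02467695]), 'grip_force': 0.0, 'finger_gap': 85.47087553762944}
```

View pics/top0.png

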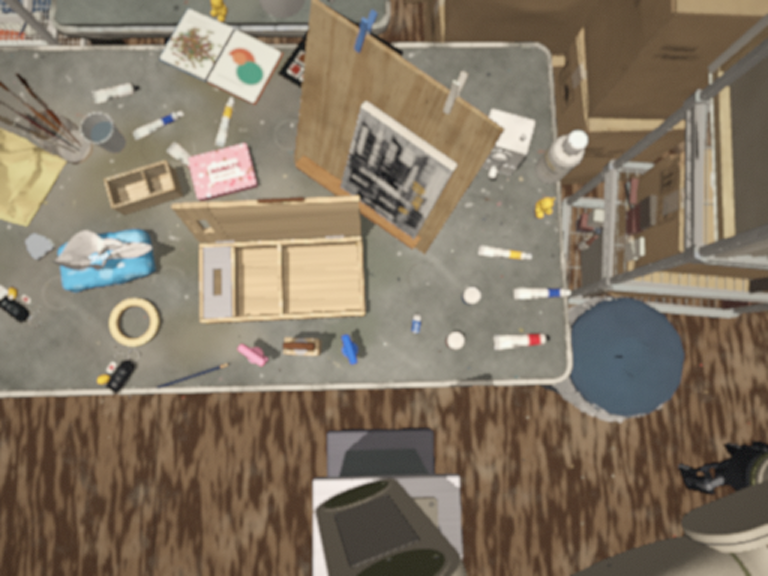

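Run:
```python
from h import *
a=snapshot("top"); b=snapshot("side")
def fit(p,q,z):
    out=[]
    for r in trace(p,q)[:3]:
        m=np.argwhere(r["pixels"])[:,::-1]
        if len(m)<8: continue
        X=np.array([ray(p,u,z)[:2] for u in m])
        (c,s,ang)=cv2.minAreaRect(X.astype(np.float32))
        w,V=np.linalg.eigh(np.cov(X.T)); v=V[:,1]
        out.append((round(r["conf"],2),m.mean(0).round().tolist(),np.round(c).tolist(),np.round(s).tolist(),"axis",round(np.degrees(np.arctan2(v[1],v[0]))%180,1)))
    return out
for q,z in (("tube_0_mid",9),("tube_1_mid",11),("tube_2_mid",8),("key_stand",85),("paint_chest",50),("t_key",80)):
    print(q,fit(a,q,z))
c=np.hstack([cv2.resize(b["image"][130:330,120:380],None,fx=3,fy=3,interpolation=cv2.INTER_CUBIC)])
cv2.imwrite("pics/side_c.png",c[:,:,::-1])
```

```text
tube_0_mid [(0.74, [359.0, 195.0], [544.0, -363.0], [127.0, 21.0], 'axis', np.float64(90.3)), (0.5, [185.0, 172.0], [637.0, 258.0], [282.0, 428.0], 'axis', np.float64(84.7))]
tube_1_mid [(0.76, [346.0, 227.0], [440.0, -312.0], [119.0, 27.0], 'axis', np.float64(92.6)), (0.28, [198.0, 231.0], [439.0, 189.0], [59.0, 32.0], 'axis', np.float64(86.3))]
tube_2_mid [(0.53, [335.0, 169.0], [641.0, -285.0], [115.0, 18.0], 'axis', np.float64(81.5))]
key_stand [(0.6, [204.0, 231.0], [436.0, 169.0], [75.0, 34.0], 'axis', np.float64(90.4)), (0.6, [199.0, 231.0], [437.0, 178.0], [59.0, 28.0], 'axis', np.float64(84.8))]
paint_chest [(0.75, [185.0, 172.0], [630.0, 250.0], [272.0, 414.0], 'axis', np.float64(84.6)), (0.65, [208.0, 232.0], [436.0, 171.0], [70.0, 32.0], 'axis', np.float64(101.9))]
t_key [(0.61, [199.0, 231.0], [438.0, 178.0], [66.0, 30.0], 'axis', np.float64(83.7)), (0.45, [169.0, 236.0], [425.0, 271.0], [62.0, 32.0], 'axis', np.float64(59.0))]
```

View pics/side_c.png

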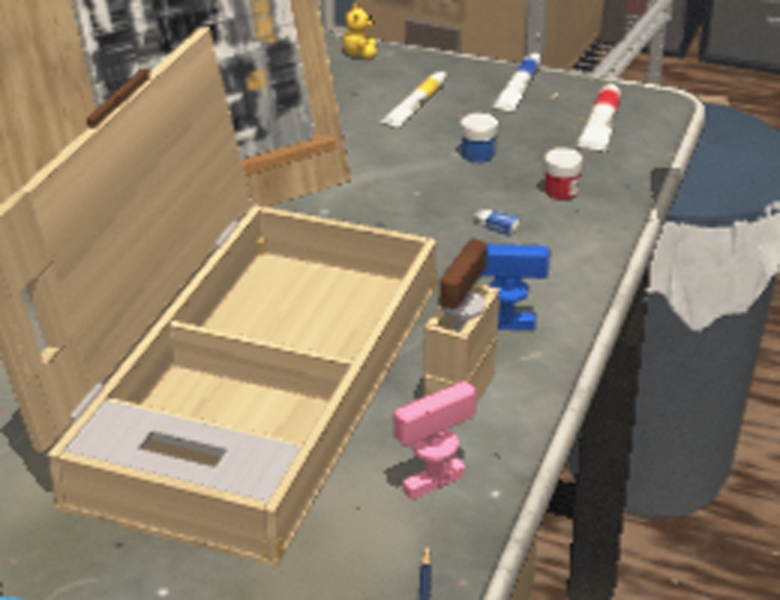

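The top view shows three tubes at right, (335,169), (359,195) and (345,225), and two pots at (314,197) and (302,226). The small blue tube at (277,216) is not on the list. There are three T-keys. The brown-gripped one at (203,231) stands in the plywood stand, so it is the real one. The blue one at (232,232) and the pink one at (169,236) are look-alikes; the side crop confirms this.

```bash
cat >> h.py <<'E'
from scipy.spatial.transform import Rotation as Ro
def to(x,y,z,yaw):
    s=sense(); T=Ro.from_euler("xyz",s["tcp_rot"],degrees=True)
    d=T.inv().apply(np.array([x,y,z])-s["tool_pos"])/10
    r=(T.inv()*Ro.from_euler("xyz",[180,0,yaw],degrees=True)).as_rotvec()
    print("t",round(s["time"],1),"pos",s["tool_pos"].round(1),"rot",s["tcp_rot"].round(1),"gap",round(s["finger_gap"],1),"| shift cm",d.round(2),"turn",r.round(3))
E
python3 -m handwheel '[[1,0,0,0,0,0,-0.12],[1,0,0,0,0,0,-0.12],[1,0,0,0,0,0,-0.12],[1,0,0,0,0,0,-0.12],[1,0,0,0,0,0,-0.12],[1,0,0,0,0,0,-0.12],[1,0,0,0,0,0,-0.12],[1,0,0,0,0,0,-0.12],[1,0,0,0,0,0,-0.12],[1,0,0,0,0,0,-0.12]]'
python3 -m handwheel '[[1,2.5,2.2,0,0,0,0],[1,2.5,2.2,0.5,0,0,0],[1,2.5,2.2,1,0,0,0],[1,2.5,2.2,1.5,0,0,0],[1,2.5,2.2,1.5,0,0,0],[1,2.5,2.2,1.5,0,0,0],[1,2.5,2.2,1.5,0,0,0],[1,2.5,2.2,1.5,0,0,0],[1,2.5,2.2,1.5,0,0,0],[1,2.5,2.2,1.5,0,0,-0.03],[1,0,0,0,0,0,0]]' 50
python3 -c "from h import *; to(441,-308,20,92)"
```

```text
time: 2.53
tool_pos: [219.1, -558.6, 226.8]
tcp_rot: [180.0, 0.0, 90.5]
ft_force: [0.1, 0.3, -0.1]
finger_gap: 85.6
grip_force: 0.0
time: 3.45
tool_pos: [439.8, -302.2, 103.3]
tcp_rot: [-179.9, -0.3, 92.2]
ft_force: [0.2, 0.4, -0.5]
finger_gap: 85.3
grip_force: 0.0
t 3.5 pos [ 439.8 -302.2  103.3] rot [-179.9   -0.3   92.2] gap 85.3 | shift cm [-0.63  0.11  8.33] turn [-0.002 -0.005  0.004]
```

```bash
python3 -m handwheel '[[0.3,-0.3,0.1,2,0,0,0],[0.3,-0.3,0,2,0,0,0],[0.3,0,0,2,0,0,0],[0.3,0,0,1.5,0,0,0],[0.3,0,0,0.8,0,0,0],[0.3,0,0,0,0,0,0],[-1,0,0,0,0,0,0],[-1,0,0,0,0,0,0],[-1,0,0,0,0,0,0],[-1,0,0,0,0,0,0],[-1,0,0,0,0,0,0],[-1,0,0,0,0,0,0]]' 50
python3 -m handwheel '[[-1,0,0,0,0,0,0],[-1,0,0,0,0,0,0],[-1,0,0,-2,0,0,0],[-1,0,0,-4,0,0,0],[-1,0,0,-4,0,0,0],[-1,0,0,0,0,0,0]]'
python3 - <<'E'
from h import *
a=snapshot("top"); save(a,"t1.png",s=1.5)
# chest rim corners estimate via lines: print slot & chest again
for q in ("lock_slot","paint_chest","tube_bay","pot_bay"): print(q,[(np.round(r["location"],1).tolist(),round(r["conf"],2)) for r in place_of(a,q)][:2])
to(530,138,110,92)
E
```

```text
time: 4.45
tool_pos: [439.9, -314.1, 24.4]
tcp_rot: [180.0, 0.0, 91.9]
ft_force: [-0.3, 0.1, 0.3]
finger_gap: 0.1
grip_force: 0.0
time: 4.95
tool_pos: [443.5, -317.2, 132.9]
tcp_rot: [179.5, 0.5, 91.9]
ft_force: [1.0, -1.2, 1.4]
finger_gap: -0.1
grip_force: 0.0
lock_slot [([577.0, 356.3, 64.0], 0.7)]
paint_chest [([583.9, 222.3, -1.9], 0.65)]
tube_bay [([588.0, 139.1, 1.4], 0.82)]
pot_bay [([580.8, 271.2, 8.5], 0.93)]
t 5.2 pos [ 438.8 -313.2  122.3] rot [-1.799e+02 -1.000e-01  9.190e+01] gap 0.0 | shift cm [44.79 10.61  1.29] turn [-0.002 -0.002 -0.002]
```

View pics/t1.png

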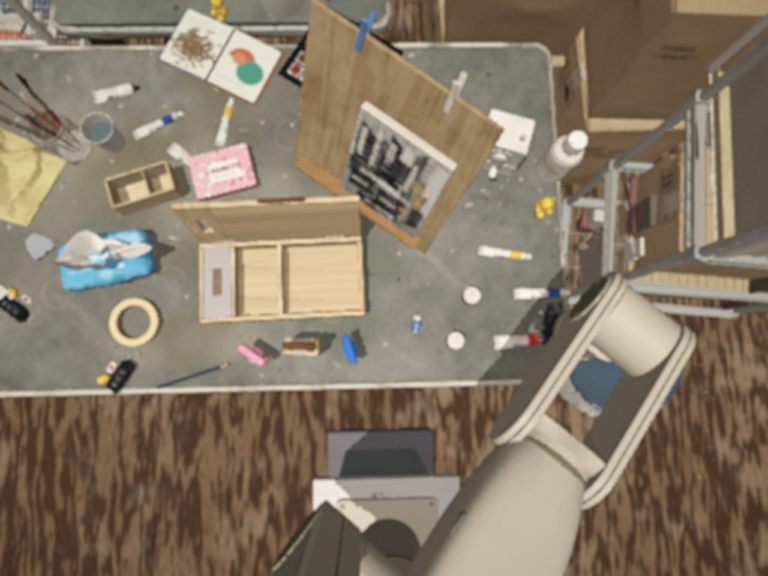

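The fingers shut on nothing. They probably rode over the tube's round top, because the commanded height was really 24 mm. I'll relocate the tube and go lower.

Run:
```python
from h import *
b=snapshot("side"); save(b,"s2.png",(220,100,420,260),4)
a=snapshot("top")
for p in (a,b):
    print([(np.round(r["location"],1).tolist(),round(r["conf"],2)) for r in place_of(p,"tube_1_mid")][:2])
    t=trace(p,"tube_1_mid")[0]["pixels"]; m=np.argwhere(t)[:,::-1]
    X=np.array([ray(p,u,11)[:2] for u in m]).astype(np.float32); print(len(m),cv2.minAreaRect(X))
to(441,-312,19,92)
```

```text
[([442.2, -307.3, 12.0], 0.61)]
245 ((438.68267822265625, -296.67236328125), (33.909244537353516, 96.25021362304688), 1.265588402748108)
[([436.8, -307.9, 9.9], 0.68), ([539.9, -194.9, 19.6], 0.37)]Traceback (most recent call last):
  File "<stdin>", line 6, in <module>
IndexError: list index out of range
```

View pics/s2.png

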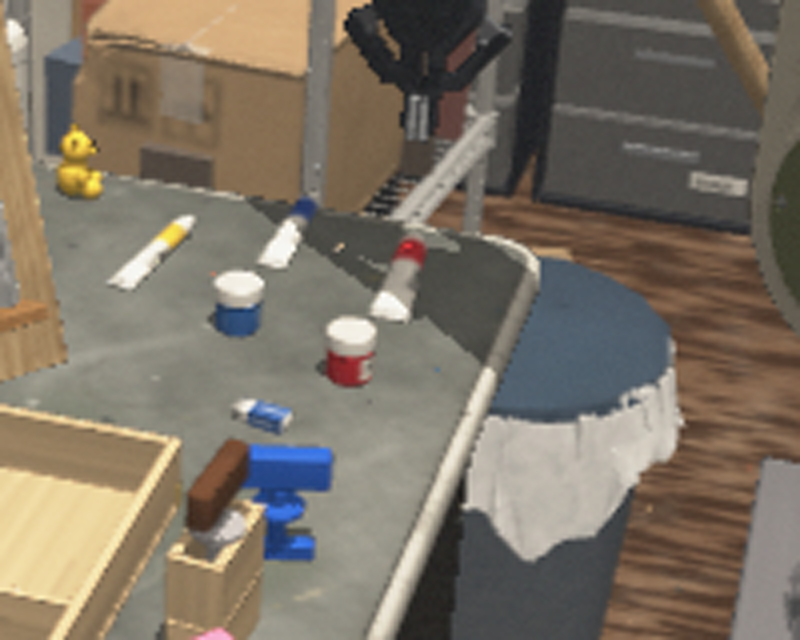

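The side crop shows the red tube at about (320,170), where it was, with the shut gripper above it. Going again, lower.

```bash
python3 -m handwheel '[[0.2,0.4,0.1,2.5,0,0,0],[0.2,0,0,2.5,0,0,0],[0.2,0,0,2,0,0,0],[0.2,0,0,1.5,0,0,0],[0.2,0,0,1.3,0,0,0],[0.2,0,0,0.6,0,0,0],[0.2,0,0,0,0,0,0],[0.2,0,0,0,0,0,0]]' 40
python3 -m handwheel '[[-1,0,0,0,0,0,0],[-1,0,0,0,0,0,0],[-1,0,0,0,0,0,0],[-1,0,0,0,0,0,0],[-1,0,0,0,0,0,0],[-1,0,0,0,0,0,0],[-1,0,0,0,0,0,0],[-1,0,0,0,0,0,0]]'
```

```text
time: 6.17
tool_pos: [440.6, -310.0, 20.1]
tcp_rot: [180.0, 0.0, 91.9]
ft_force: [-0.4, 0.4, -0.7]
finger_gap: 51.3
grip_force: 0.0
time: 6.83
tool_pos: [440.4, -309.8, 19.8]
tcp_rot: [-180.0, 0.0, 91.9]
ft_force: [-0.2, 0.0, -0.7]
finger_gap: 0.0
grip_force: 0.0
```

Run:
```python
from h import *
b=snapshot("side"); a=snapshot("top")
A=cv2.resize(a["image"][150:290,290:430],None,fx=4,fy=4)[:,:400]; B=cv2.resize(b["image"][110:250,260:360],None,fx=4,fy=4)
for im,p,o in ((A,a,(290,150)),(B,b,(260,110))):
    for X in ((440,-310,3),(440,-310,20),(440,-250,0),(440,-370,0)):
        u=((pix(p,X)-o)*4).astype(int); cv2.circle(im,tuple(int(v) for v in u),3,(0,255,0),-1)
cv2.imwrite("pics/c3.png",np.hstack([A,B])[:,:,::-1])
```

```text
(no output)
```

View pics/c3.png

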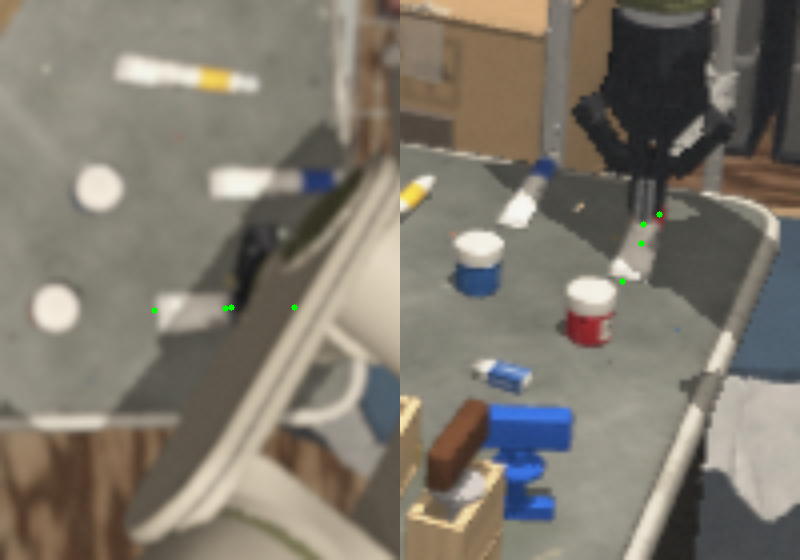

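Run:
```python
from h import *
b=snapshot("side"); a=snapshot("top")
print(pix(b,(439,-313,105)),"seen 324.5,135")
print(pix(b,(440,-310,3)),pix(b,(440,-310,23)),pix(b,(440,-310,72)), "seen tip ~(321.5,163)")
print(a["intrinsics"][0][0],b["intrinsics"][0][0])
for q in ("t_key",):pass
s=sense();print(s["tool_pos"],s["ft_force"],s["joint_pos"])
save(b,"s4.png",(280,100,360,180),7)
```

```text
[323.46118586 141.41056541] seen 324.5,135
[320.44424921 170.9191299 ] [320.91547392 165.35347399] [322.09675645 151.40129369] seen tip ~(321.5,163)
361.08187462190057 483.2446299911328
[ 440.41789346 -309.81582345   19.78221901] [ 0.76830402  0.59110792 -0.26401521] [-4.05816868e+01  9.73771353e+00  1.05635881e+02  1.20493630e-03
  6.46285796e+01 -4.24731071e+01]
```

View pics/s4.png

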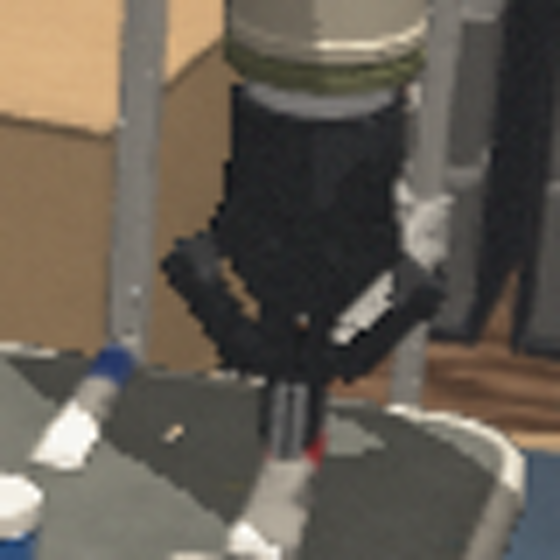

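Both side views show the tips about 25 mm higher than the reported pose implies. I'll probe downward carefully with the fingers open, watching the force.

```bash
python3 -m handwheel '[[0.2,0,0,0,0,0,0],[0.2,0,0,0,0,0,0],[0.2,0,0,0,0,0,0],[0.2,0,0,0.4,0,0,0],[0.2,0,0,0.4,0,0,0],[0.2,0,0,0.2,0,0,0],[0.2,0,0,0,0,0,0]]' 40
python3 -m handwheel '[[0.2,0,0,0.3,0,0,0],[0.2,0,0,0,0,0,0]]' 
python3 -c "
from h import *
b=snapshot('side'); save(b,'s5.png',(280,100,360,180),7)"
```

```text
time: 7.62
tool_pos: [439.8, -309.3, 8.8]
tcp_rot: [-179.9, -0.1, 91.9]
ft_force: [-0.3, 0.9, 0.1]
finger_gap: 51.3
grip_force: 0.0
time: 7.78
tool_pos: [440.2, -309.6, 6.2]
tcp_rot: [-180.0, -0.0, 91.9]
ft_force: [-0.5, -0.5, -0.5]
finger_gap: 51.2
grip_force: 0.0
```

View pics/s5.png

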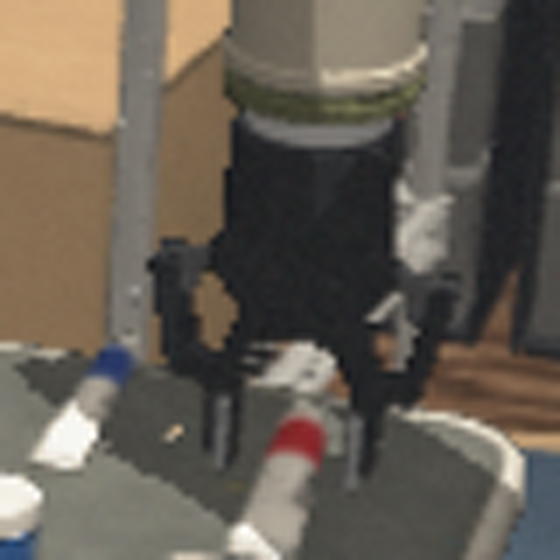

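The fingers straddle the tube, with the tips still about 12 mm above the table, so the reported height runs roughly 24 mm low. Going down a little more and closing.

```bash
python3 -m handwheel '[[0.2,0,0,0.3,0,0,0],[0.2,0,0,0.3,0,0,0],[0.2,0,0,0.1,0,0,0],[0.2,0,0,0,0,0,0]]' 
python3 -m handwheel '[[-1,0,0,0,0,0,0],[-1,0,0,0,0,0,0],[-1,0,0,0,0,0,0],[-1,0,0,0,0,0,0],[-1,0,0,0,0,0,0],[-1,0,0,0,0,0,0],[-1,0,0,0,0,0,0],[-1,0,0,0,0,0,0]]' 40
```

```text
time: 8.17
tool_pos: [440.1, -309.6, -0.7]
tcp_rot: [-180.0, -0.0, 91.9]
ft_force: [0.9, 0.2, -0.6]
finger_gap: 51.3
grip_force: 0.0
time: 8.83
tool_pos: [440.7, -310.1, 0.1]
tcp_rot: [180.0, 0.0, 91.9]
ft_force: [1.3, 0.5, 3.0]
finger_gap: 25.1
grip_force: 39.5
```

```bash
python3 -m handwheel '[[0.0,0,0,0,0,0,0],[0.0,0,0,0,0,0,0],[0.0,0,0,0.3,0,0,0],[0.0,0,0,0.2,0,0,0],[0,0,0,0,0,0,0],[-1,0,0,0,0,0,0],[-1,0,0,0,0,0,0],[-1,0,0,0,0,0,0],[-1,0,0,0,0,0,0],[-1,0,0,0,0,0,0],[-1,0,0,0,0,0,0]]' 50
python3 -m handwheel '[[-1,0,0,-2,0,0,0],[-1,0,0,-4,0,0,0],[-1,0,0,-4,0,0,0],[-1,0,0,0,0,0,0],[-1,0,0,0,0,0,0]]'
python3 -c "from h import *; to(530,138,100,92)"
```

```text
time: 9.75
tool_pos: [441.1, -310.4, -4.4]
tcp_rot: [179.9, 0.1, 91.9]
ft_force: [-0.2, -0.3, 4.7]
finger_gap: 25.0
grip_force: 51.6
time: 10.17
tool_pos: [442.4, -311.6, 98.2]
tcp_rot: [179.7, 0.3, 91.9]
ft_force: [-0.1, 0.6, -1.2]
finger_gap: 24.8
grip_force: 49.3
t 10.2 pos [ 442.4 -311.6   98.2] rot [179.7   0.3  91.9] gap 24.8 | shift cm [44.64 10.24 -0.33] turn [ 0.005  0.004 -0.002]
```

Held. Now to the chest: tube bay, front lane.

```bash
python3 -m handwheel '[[-1,2,0.5,-0.5,0,0,0],[-1,3.5,0.9,0,0,0,0],[-1,4,1,0,0,0,0],[-1,4,1,0,0,0,0],[-1,4,1,0,0,0,0],[-1,4,1,0,0,0,0],[-1,4,1,0,0,0,0],[-1,4,1,0,0,0,0],[-1,4,1,0,0,0,0],[-1,4,1,0,0,0,0],[-1,4,1,0,0,0,0],[-1,3,0.8,0,0,0,0]]'
python3 -m handwheel '[[-1,0,0,0,0,0,0],[-1,0,0,0,0,0,0]]'
python3 - <<'E'
from h import *
to(540,137,6,92.4)
a=snapshot("top"); save(a,"t6.png",(100,110,300,260),4)
E
```

```text
time: 11.17
tool_pos: [536.4, 141.7, 97.7]
tcp_rot: [-179.8, -0.0, 92.0]
ft_force: [0.4, -1.2, -0.1]
finger_gap: 25.3
grip_force: 49.3
time: 11.33
tool_pos: [536.3, 140.2, 97.7]
tcp_rot: [-179.8, 0.0, 92.1]
ft_force: [-0.5, -0.5, -0.8]
finger_gap: 25.2
grip_force: 49.3
t 11.3 pos [536.3 140.2  97.7] rot [-179.8    0.    92.1] gap 25.2 | shift cm [-0.32  0.38  9.17] turn [-0.003  0.    -0.006]
```

View pics/t6.png

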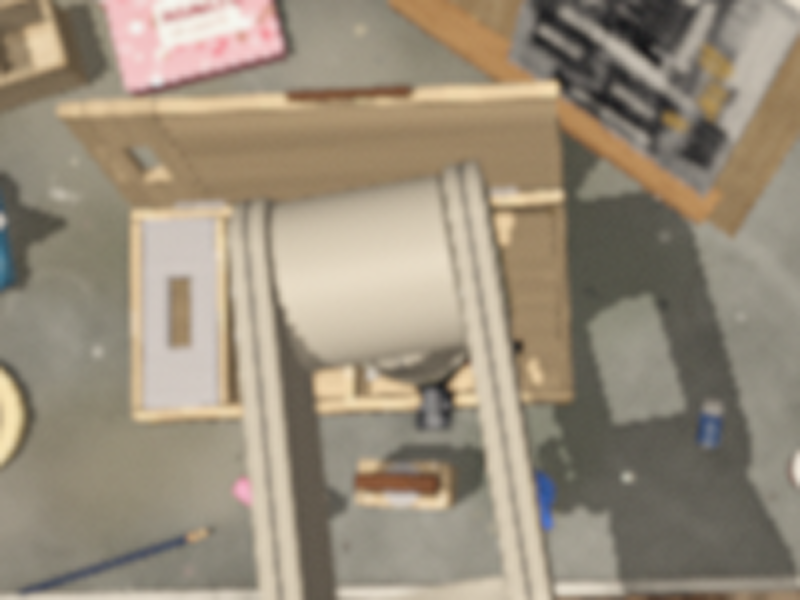

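```bash
python3 -m handwheel '[[-1,-0.3,0.7,2,0,0,0],[-1,0,0,2,0,0,0],[-1,0,0,2,0,0,0],[-1,0,0,1.6,0,0,0],[-1,0,0,1,0,0,0],[-1,0,0,0.6,0,0,0],[-1,0,0,0,0,0,0],[-0.1,0,0,0,0,0,0],[-0.1,0,0,0,0,0,0],[-0.1,0,0,0,0,0,0],[-0.1,0,0,0,0,0,0]]'
python3 -m handwheel '[[-0.1,0,0,-1.5,0,0,0],[-0.1,0,0,-4,0,0,0],[0,0,0,-4,0,0,0],[0.2,0,0,-1,0,0,0],[0.2,0,0,0,0,0,0]]'
python3 - <<'E'
from h import *
to(547,-357,100,90)
E
```

```text
time: 12.3
tool_pos: [545.6, 136.0, 8.8]
tcp_rot: [179.9, -0.0, 91.9]
ft_force: [0.4, 0.3, 0.2]
finger_gap: 38.5
grip_force: 0.0
time: 12.72
tool_pos: [548.6, 136.6, 118.8]
tcp_rot: [179.4, -0.1, 91.9]
ft_force: [0.0, -0.2, 0.1]
finger_gap: 51.1
grip_force: 0.0
t 12.7 pos [548.6 136.6 118.8] rot [ 1.794e+02 -1.000e-01  9.190e+01] gap 51.1 | shift cm [-49.33  -1.82   1.8 ] turn [ 0.01  -0.001  0.033]
```

```bash
python3 -m handwheel '[[0.2,-2.5,-0.1,0,0,0,0.033],[0.2,-4.1,-0.1,0,0,0,0],[0.2,-4.1,-0.1,0,0,0,0],[0.2,-4.1,-0.1,0,0,0,0],[0.2,-4.1,0,0,0,0,0],[0.2,-4.1,0,0,0,0,0],[0.2,-4.1,0,0,0,0,0],[0.2,-4.1,0,0,0,0,0],[0.2,-4.1,0,0,0,0,0],[0.2,-4.1,0,0,0,0,0],[0.2,-4.1,0,0.5,0,0,0],[0.2,-4.1,0,0.5,0,0,0]]'
python3 -m handwheel '[[0.2,-1.8,0,1,0,0,0],[0.2,0,0,2,0,0,0],[0.2,0,0,2,0,0,0],[0.2,0,0,0,0,0,0],[0.2,0,0,0,0,0,0]]'
python3 - <<'E'
from h import *
b=snapshot("side")
print([(np.round(r["location"],1).tolist(),round(r["conf"],2)) for r in place_of(b,"tube_0_mid")][:2])
to(547,-357,-3,90.3)
E
```

```text
time: 13.72
tool_pos: [541.2, -342.1, 102.2]
tcp_rot: [180.0, -0.0, 90.0]
ft_force: [0.8, -0.2, -0.1]
finger_gap: 51.3
grip_force: 0.0
time: 14.13
tool_pos: [540.0, -356.9, 50.5]
tcp_rot: [-179.8, -0.2, 90.0]
ft_force: [0.4, -0.1, 0.7]
finger_gap: 51.4
grip_force: 0.0
[([548.6, -357.5, 7.0], 0.59), ([541.2, -194.9, 19.8], 0.43)]
t 14.2 pos [ 542.1 -358.1   53.7] rot [180.   0.  90.] gap 51.2 | shift cm [0.11 0.49 5.67] turn [ 0.001  0.    -0.005]
```

```bash
python3 -m handwheel '[[0.2,0,0.4,2,0,0,0],[0.2,0,0,1.5,0,0,0],[0.2,0,0,1,0,0,0],[0.2,0,0,0.8,0,0,0],[0.2,0,0,0.4,0,0,0],[0.2,0,0,0,0,0,0],[-1,0,0,0,0,0,0],[-1,0,0,0,0,0,0],[-1,0,0,0,0,0,0],[-1,0,0,0,0,0,0],[-1,0,0,0,0,0,0],[-1,0,0,0,0,0,0]]' 50
python3 -m handwheel '[[-1,0,0,0,0,0,0],[-1,0,0,-2,0,0,0],[-1,0,0,-4,0,0,0],[-1,0,0,-4,0,0,0],[-1,0,0,0,0,0,0],[-1,0,0,0,0,0,0]]'
python3 - <<'E'
from h import *
to(586,137,105,92)
E
```

```text
time: 15.23
tool_pos: [546.4, -358.8, -3.0]
tcp_rot: [179.9, 0.1, 90.0]
ft_force: [0.1, 0.1, 6.4]
finger_gap: 19.5
grip_force: 49.5
time: 15.73
tool_pos: [547.9, -359.9, 100.1]
tcp_rot: [179.7, 0.3, 90.0]
ft_force: [-0.2, 0.4, -0.6]
finger_gap: 19.3
grip_force: 49.1
t 15.7 pos [ 547.9 -359.9  100.1] rot [179.7   0.3  90. ] gap 19.3 | shift cm [49.69  3.82 -0.69] turn [ 0.006  0.005 -0.035]
```

```bash
python3 -m handwheel '[[-1,2.5,0.3,-0.5,0,0,-0.035],[-1,4.1,0.3,0,0,0,0],[-1,4.1,0.4,0,0,0,0],[-1,4.1,0.4,0,0,0,0],[-1,4.1,0.5,0,0,0,0],[-1,4.1,0.5,0,0,0,0],[-1,4.1,0.5,0,0,0,0],[-1,4.1,0.5,0,0,0,0],[-1,4.1,0.5,0,0,0,0],[-1,4.1,0.5,0,0,0,0],[-1,4.1,0.5,0,0,0,0],[-1,4.1,0.4,0,0,0,0]]'
python3 -m handwheel '[[-1,2.2,0.2,0,0,0,0],[-1,0,0,0,0,0,0],[-1,0,0,0,0,0,0]]'
python3 - <<'E'
from h import *
to(590,137,7,92)
E
```

```text
time: 16.73
tool_pos: [581.4, 121.2, 99.0]
tcp_rot: [-179.9, 0.0, 92.0]
ft_force: [1.3, 0.5, 0.2]
finger_gap: 19.3
grip_force: 49.1
time: 16.98
tool_pos: [582.7, 142.5, 98.9]
tcp_rot: [-179.8, 0.0, 92.2]
ft_force: [-0.7, -1.1, -1.0]
finger_gap: 19.1
grip_force: 49.1
t 17.0 pos [582.7 142.5  98.9] rot [-179.8    0.    92.2] gap 19.1 | shift cm [-0.58  0.74  9.19] turn [-0.003  0.001  0.003]
```

```bash
python3 -m handwheel '[[-1,-0.5,0.6,2,0,0,0],[-1,0,0,2,0,0,0],[-1,0,0,2,0,0,0],[-1,0,0,1.6,0,0,0],[-1,0,0,1,0,0,0],[-1,0,0,0.6,0,0,0],[-1,0,0,0,0,0,0],[-0.25,0,0,0,0,0,0],[-0.25,0,0,0,0,0,0],[-0.25,0,0,0,0,0,0],[-0.25,0,0,0,0,0,0]]'
python3 -m handwheel '[[-0.2,0,0,-1.5,0,0,0],[-0.1,0,0,-4,0,0,0],[0,0,0,-4,0,0,0],[0.2,0,0,-1,0,0,0],[0.2,0,0,0,0,0,0]]'
python3 - <<'E'
from h import *
to(641,-279,105,82)
E
```

```text
time: 17.9
tool_pos: [591.1, 136.7, 10.1]
tcp_rot: [179.9, -0.0, 92.0]
ft_force: [-0.8, 0.1, -0.1]
finger_gap: 31.9
grip_force: 0.0
time: 18.32
tool_pos: [594.2, 137.3, 120.5]
tcp_rot: [179.4, -0.1, 92.0]
ft_force: [0.1, -0.2, 1.0]
finger_gap: 51.5
grip_force: 0.0
t 18.3 pos [594.2 137.3 120.5] rot [ 1.794e+02 -1.000e-01  9.200e+01] gap 51.5 | shift cm [-41.77   3.19   1.54] turn [ 0.011 -0.002  0.175]
```

```bash
python3 -m handwheel '[[0.2,-2.5,-1.2,0,0,0,0],[0.2,-3.8,-1.4,0,0,0,0],[0.2,-3.8,-1.4,0,0,0,0],[0.2,-3.8,-0.5,0,0,0,0],[0.2,-4,0,0,0,0,0],[0.2,-4,0,0,0,0,0],[0.2,-4,0,0,0,0,0],[0.2,-4,0,0,0,0,0],[0.2,-4,0,0,0,0,0],[0.2,-3,2,0,0,0,0],[0.2,-2,3,0,0,0,0],[0.2,-1,3,0,0,0,0]]'
python3 -m handwheel '[[0.2,0,1,0.5,0,0,0.09],[0.2,0,0,1,0,0,0.085],[0.2,0,0,2,0,0,0],[0.2,0,0,2,0,0,0],[0.2,0,0,0,0,0,0],[0.2,0,0,0,0,0,0]]'
python3 - <<'E'
from h import *
b=snapshot("side")
print([(np.round(r["location"],1).tolist(),round(r["conf"],2)) for r in place_of(b,"tube_2_mid")][:2])
to(641,-279,-3,82)
E
```

```text
time: 19.32
tool_pos: [639.0, -264.7, 113.3]
tcp_rot: [-180.0, 0.0, 91.8]
ft_force: [0.9, -1.0, 1.4]
finger_gap: 51.5
grip_force: 0.0
time: 19.82
tool_pos: [647.5, -259.8, 56.6]
tcp_rot: [-179.8, -0.1, 82.0]
ft_force: [-0.7, -0.2, -0.8]
finger_gap: 51.5
grip_force: 0.0
[([639.5, -279.4, 6.6], 0.5)]
t 19.9 pos [ 649.6 -260.8   59.9] rot [179.9   0.   82. ] gap 51.3 | shift cm [-1.92 -0.61  6.29] turn [ 0.001  0.    -0.   ]
```

```bash
python3 -m handwheel '[[0.2,-1.9,-0.6,2,0,0,0],[0.2,0,0,2,0,0,0],[0.2,0,0,1,0,0,0],[0.2,0,0,0.8,0,0,0],[0.2,0,0,0.4,0,0,0],[0.2,0,0,0,0,0,0],[-1,0,0,0,0,0,0],[-1,0,0,0,0,0,0],[-1,0,0,0,0,0,0],[-1,0,0,0,0,0,0],[-1,0,0,0,0,0,0],[-1,0,0,0,0,0,0]]' 50
python3 -m handwheel '[[-1,0,0,0,0,0,0],[-1,0,0,-2,0,0,0],[-1,0,0,-4,0,0,0],[-1,0,0,-4,0,0,0],[-1,0,0,0,0,0,0.035],[-1,0,0,0,0,0,0]]'
python3 - <<'E'
from h import *
to(560,-200,105,82);to(612,137,105,92)
E
```

```text
time: 20.92
tool_pos: [641.6, -278.9, -1.6]
tcp_rot: [179.9, 0.0, 82.0]
ft_force: [-0.8, 0.8, 5.7]
finger_gap: 17.0
grip_force: 49.4
time: 21.42
tool_pos: [643.3, -280.0, 102.0]
tcp_rot: [179.6, 0.1, 79.9]
ft_force: [-0.1, -0.7, -1.7]
finger_gap: 17.0
grip_force: 49.0
t 21.4 pos [ 643.3 -280.   102. ] rot [1.796e+02 1.000e-01 7.990e+01] gap 17.0 | shift cm [ 6.41 -9.6  -0.39] turn [ 0.008  0.003 -0.037]
t 21.4 pos [ 643.3 -280.   102. ] rot [1.796e+02 1.000e-01 7.990e+01] gap 17.0 | shift cm [ 40.5  -10.4   -0.48] turn [ 0.008  0.003 -0.212]
```

```bash
python3 -m handwheel '[[-1,0,-2.5,-0.3,0,0,-0.106],[-1,0,-3,0,0,0,-0.106],[-1,1.5,-2.5,0,0,0,0],[-1,3,-0.5,0,0,0,0],[-1,4,0,0,0,0,0],[-1,4,0,0,0,0,0],[-1,4,0,0,0,0,0],[-1,4,0,0,0,0,0],[-1,4,0,0,0,0,0],[-1,4,0,0,0,0,0],[-1,4,1,0,0,0,0],[-1,4,1.5,0,0,0,0]]'
python3 -m handwheel '[[-1,2.5,1.5,0,0,0,0],[-1,0,0,0,0,0,0],[-1,0,0,0,0,0,0]]'
python3 - <<'E'
from h import *
to(613,137,26,92)
E
```

```text
time: 22.42
tool_pos: [565.0, 93.3, 98.2]
tcp_rot: [-179.8, 0.0, 92.2]
ft_force: [0.4, 0.3, 0.3]
finger_gap: 16.8
grip_force: 49.1
time: 22.67
tool_pos: [580.3, 118.5, 98.1]
tcp_rot: [-179.9, 0.0, 92.3]
ft_force: [-0.5, -0.2, -0.7]
finger_gap: 16.9
grip_force: 49.1
t 22.7 pos [580.3 118.5  98.1] rot [-179.9    0.    92.3] gap 16.9 | shift cm [1.72 3.36 7.21] turn [-0.003  0.     0.006]
```

```bash
python3 -m handwheel '[[-1,0.9,1.7,1,0,0,0],[-1,0.8,1.6,2,0,0,0],[-1,0,0,2,0,0,0],[-1,0,0,1.6,0,0,0],[-1,0,0,0.8,0,0,0],[-1,0,0,0,0,0,0],[-0.3,0,0,0,0,0,0],[-0.2,0,0,0,0,0,0],[-0.2,0,0,0,0,0,0]]'
python3 -m handwheel '[[-0.2,0,0,-1.5,0,0,0],[-0.1,0,-1,-4,0,0,0],[0,0,-2,-3,0,0,0],[0.2,0,-2,0,0,0,0],[0.2,-3,-2,0,0,0,0],[0.2,-3,-2,0,0,0,0],[0.2,-3,-2,0,0,0,0]]'
python3 - <<'E'
from h import *
to(448,-157,100,0)
a=snapshot("top"); save(a,"t7.png",(120,130,320,260),4)
for q in ("pot_0_mid","pot_1_mid","lid_edge"):print(q,[(np.round(r["location"],1).tolist(),round(r["conf"],2)) for r in place_of(a,q)][:2])
E
```

```text
time: 23.42
tool_pos: [614.7, 135.0, 27.6]
tcp_rot: [179.8, -0.0, 92.1]
ft_force: [-0.3, 0.1, 0.6]
finger_gap: 34.2
grip_force: 0.0
time: 24.0
tool_pos: [506.9, 40.6, 112.5]
tcp_rot: [179.8, 0.0, 92.2]
ft_force: [0.5, -0.8, -0.1]
finger_gap: 51.5
grip_force: 0.0
t 24.0 pos [506.9  40.6 112.5] rot [179.8   0.   92.2] gap 51.5 | shift cm [-19.52  -6.66   1.24] turn [ 0.003 -0.002  1.61 ]
pot_0_mid [([545.2, 139.3, 17.7], 0.74), ([440.7, -157.7, 21.0], 0.61)]
pot_1_mid [([542.8, -198.4, 22.5], 0.63)]
lid_edge [([710.0, 219.9, 224.1], 0.72), ([434.5, 175.0, 7.2], 0.48)]
```

View pics/t7.png

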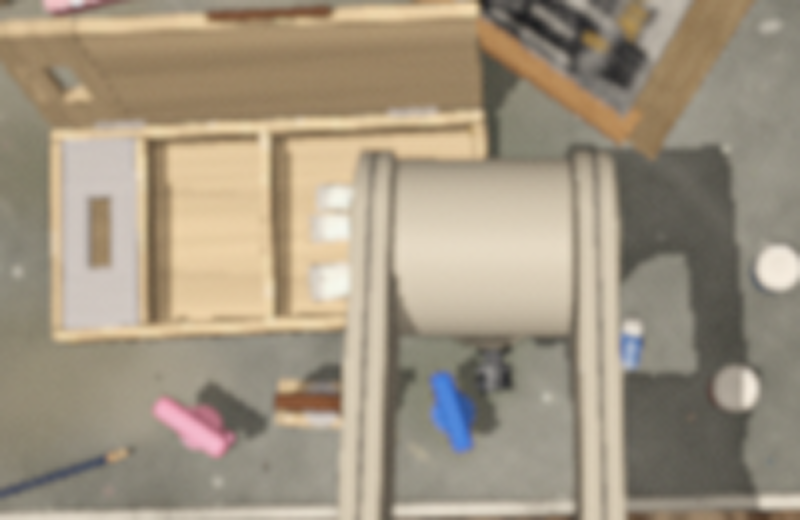

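The crop shows three tubes lying side by side in the large bay, at about (332,195), (332,225) and (332,280). Next, the pots.

```bash
python3 -m handwheel '[[0.7,0,0,0,0,0,0.124],[0.7,0,0,0,0,0,0.124],[0.7,0,0,0,0,0,0.124],[0.7,0,0,0,0,0,0.124],[0.7,0,0,0,0,0,0.124],[0.7,0,0,0,0,0,0.124],[0.7,0,0,0,0,0,0.124],[0.7,0,0,0,0,0,0.124],[0.7,0,0,0,0,0,0.124],[0.7,0,0,0,0,0,0.124],[0.7,0,0,0,0,0,0.124],[0.7,0,0,0,0,0,0.124]]'
python3 -m handwheel '[[0.7,-0.5,2,0,0,0,0.12],[0.7,-1,3.5,0,0,0,0],[0.7,-1,3.5,0,0,0,0],[0.7,-1,3.5,0,0,0,0],[0.7,-1,3.5,0,0,0,0],[0.7,-1,3,0,0,0,0],[0.7,0,0,1,0,0,0],[0.7,0,0,2,0,0,0],[0.7,0,0,1.5,0,0,0],[0.7,0,0,0,0,0,0],[0.7,0,0,0,0,0,0]]'
python3 -c "
from h import *
b=snapshot('side')
print([(np.round(r['location'],1).tolist(),round(r['conf'],2)) for r in place_of(b,'pot_0_mid')][:3])
to(447,-157,12,0)"
```

```text
time: 25.2
tool_pos: [508.3, 42.3, 111.7]
tcp_rot: [-180.0, -0.1, 6.6]
ft_force: [-0.0, 0.7, -0.2]
finger_gap: 72.7
grip_force: 0.0
time: 26.12
tool_pos: [454.6, -148.5, 65.6]
tcp_rot: [-180.0, 0.1, 0.0]
ft_force: [-0.4, 0.0, 0.5]
finger_gap: 72.5
grip_force: 0.0
[([446.5, -158.4, 17.2], 0.45)]
t 26.2 pos [ 455.7 -149.1   67.1] rot [ 1.8e+02 -1.0e-01  0.0e+00] gap 72.7 | shift cm [-0.87  0.79  5.51] turn [ 0.001 -0.002  0.001]
```

```bash
python3 -m handwheel '[[0.7,-0.8,0.8,0.5,0,0,0],[0.7,0,0,1.5,0,0,0],[0.7,0,0,1.5,0,0,0],[0.7,0,0,1.3,0,0,0],[0.7,0,0,0.6,0,0,0],[0.7,0,0,0,0,0,0],[-1,0,0,0,0,0,0],[-1,0,0,0,0,0,0],[-1,0,0,0,0,0,0],[-1,0,0,0,0,0,0],[-1,0,0,0,0,0,0],[-1,0,0,0,0,0,0]]' 50
python3 -m handwheel '[[-1,0,0,-2,0,0,0],[-1,0,0,-4,0,0,0],[-1,0,0,-4,0,0,0],[-1,0,0,0,0,0,0],[-1,0,0,0,0,0,0]]'
python3 -c "
from h import *
to(545,275,105,2)"
```

```text
time: 27.22
tool_pos: [447.3, -157.8, 13.2]
tcp_rot: [179.9, -0.1, -0.0]
ft_force: [-1.2, -0.2, 5.1]
finger_gap: 35.3
grip_force: 49.4
time: 27.63
tool_pos: [449.0, -158.5, 115.8]
tcp_rot: [179.8, -0.4, -0.0]
ft_force: [-0.2, -0.5, -2.0]
finger_gap: 34.7
grip_force: 49.9
t 27.6 pos [ 449.  -158.5  115.8] rot [179.8  -0.4  -0. ] gap 34.7 | shift cm [  9.59 -43.36   1.  ] turn [ 0.003 -0.007 -0.035]
```

```bash
python3 -m handwheel '[[-1,1,-2,0,0,0,-0.035],[-1,1,-3.5,0,0,0,0],[-1,1,-4,0,0,0,0],[-1,1,-4,0,0,0,0],[-1,1,-4,0,0,0,0],[-1,1,-4,0,0,0,0],[-1,1,-4,0,0,0,0],[-1,1,-4,0,0,0,0],[-1,0.8,-4,0,0,0,0],[-1,0.5,-4,0,0,0,0],[-1,0.3,-4,0,0,0,0],[-1,0.2,-2,0,0,0,0]]'
python3 -m handwheel '[[-1,0,0,0,0,0,0],[-1,0,0,0,0,0,0]]'
python3 -c "
from h import *
to(547,275,22,2)"
```

```text
time: 28.63
tool_pos: [528.4, 284.6, 110.2]
tcp_rot: [-180.0, 0.1, 2.1]
ft_force: [0.5, 0.0, 0.7]
finger_gap: 34.6
grip_force: 50.0
time: 28.8
tool_pos: [528.6, 281.3, 110.1]
tcp_rot: [179.9, 0.1, 2.1]
ft_force: [-0.2, -0.3, -0.3]
finger_gap: 34.2
grip_force: 50.0
t 28.8 pos [528.6 281.3 110.1] rot [1.799e+02 1.000e-01 2.100e+00] gap 34.2 | shift cm [1.83 0.69 8.8 ] turn [0.001 0.002 0.003]
```

```bash
python3 -m handwheel '[[-1,0.9,0.3,0.5,0,0,0],[-1,0.9,0.3,1.5,0,0,0],[-1,0,0,2,0,0,0],[-1,0,0,2,0,0,0],[-1,0,0,1.8,0,0,0],[-1,0,0,0.9,0,0,0],[-1,0,0,0,0,0,0],[0.06,0,0,0,0,0,0],[0.06,0,0,0,0,0,0],[0.06,0,0,0,0,0,0],[0.06,0,0,0,0,0,0]]'
python3 -m handwheel '[[0.06,0,0,-1.5,0,0,0],[0.1,0,0,-4,0,0,0],[0.3,0,0,-4,0,0,0],[0.7,0,0,-1,0,0,0],[0.7,0,0,0,0,0,0]]'
python3 -c "
from h import *
to(541,-198,60,0)"
```

```text
time: 29.72
tool_pos: [549.2, 275.5, 26.4]
tcp_rot: [-180.0, -0.1, 2.0]
ft_force: [0.1, 0.1, -0.2]
finger_gap: 45.3
grip_force: 0.0
time: 30.13
tool_pos: [551.8, 276.8, 136.9]
tcp_rot: [-179.8, -0.6, 2.0]
ft_force: [-0.2, 0.2, 0.3]
finger_gap: 72.7
grip_force: 0.0
t 30.1 pos [551.8 276.8 136.9] rot [-179.8   -0.6    2. ] gap 72.7 | shift cm [-2.83 47.44  7.48] turn [-0.004 -0.01   0.035]
```

```bash
python3 -m handwheel '[[0.7,-0.1,2.5,0,0,0,0.035],[0.7,-0.1,4.1,0,0,0,0],[0.7,-0.1,4.1,0,0,0,0],[0.7,-0.1,4.1,0,0,0,0],[0.7,-0.1,4.1,0,0,0,0],[0.7,-0.1,4.1,0,0,0,0],[0.7,-0.1,4.1,0,0,0,0],[0.7,-0.1,4.1,0,0,0,0],[0.7,-0.1,4.1,0,0,0,0],[0.7,-0.1,4.1,0,0,0,0],[0.7,-0.1,4.1,0,0,0,0],[0.7,0,3,0,0,0,0]]'
python3 -m handwheel '[[0.7,0,1,1,0,0,0],[0.7,0,0,2,0,0,0],[0.7,0,0,2,0,0,0],[0.7,0,0,2,0,0,0],[0.7,0,0,0,0,0,0],[0.7,0,0,0,0,0,0]]'
python3 -c "
from h import *
b=snapshot('side')
print([(np.round(r['location'],1).tolist(),round(r['conf'],2)) for r in place_of(b,'pot_1_mid')][:3])
to(541,-198,12,0)"
```

```text
time: 31.13
tool_pos: [537.2, -193.1, 129.7]
tcp_rot: [179.9, -0.0, -0.1]
ft_force: [0.0, 0.3, -0.0]
finger_gap: 72.5
grip_force: 0.0
time: 31.63
tool_pos: [536.4, -198.7, 58.1]
tcp_rot: [-179.9, 0.2, 0.0]
ft_force: [0.1, 0.2, 0.9]
finger_gap: 72.4
grip_force: 0.0
[([435.3, 177.4, 53.4], 0.72), ([542.4, -195.3, 21.8], 0.51), ([437.7, 177.8, 120.1], 0.46)]
t 31.7 pos [ 538.6 -199.7   60.9] rot [ 1.8e+02 -1.0e-01  0.0e+00] gap 72.7 | shift cm [ 0.23 -0.18  4.89] turn [ 0.001 -0.001  0.   ]
```

```bash
python3 -m handwheel '[[0.7,0.2,-0.2,0.5,0,0,0],[0.7,0,0,1.5,0,0,0],[0.7,0,0,1.5,0,0,0],[0.7,0,0,1,0,0,0],[0.7,0,0,0.4,0,0,0],[0.7,0,0,0,0,0,0],[-1,0,0,0,0,0,0],[-1,0,0,0,0,0,0],[-1,0,0,0,0,0,0],[-1,0,0,0,0,0,0],[-1,0,0,0,0,0,0],[-1,0,0,0,0,0,0]]' 50
python3 -m handwheel '[[-1,0,0,-2,0,0,0],[-1,0,0,-4,0,0,0],[-1,0,0,-4,0,0,0],[-1,0,0,0,0,0,0],[-1,0,0,0,0,0,0]]'
python3 -m handwheel '[[-1,0,-2.5,0,0,0,0],[-1,0,-4,0,0,0,0],[-1,0,-4,0,0,0,0],[-1,0,-4,0,0,0,0],[-1,0,-4,0,0,0,0],[-1,0,-4,0,0,0,0],[-1,0,-4,0,0,0,0],[-1,0,-4,0,0,0,0],[-1,0,-4,0,0,0,0],[-1,0,-4,0,0,0,0],[-1,0.4,-4,0,0,0,0],[-1,1,-3,0,0,0,-0.035]]'
python3 -m handwheel '[[-1,1,-1,0,0,0,0],[-1,0,0,0,0,0,0],[-1,0,0,0,0,0,0]]'
python3 -c "
from h import *
to(598,275,22,2)"
```

```text
time: 32.73
tool_pos: [540.9, -198.4, 12.1]
tcp_rot: [179.9, -0.1, -0.0]
ft_force: [-1.2, 0.3, 6.5]
finger_gap: 34.7
grip_force: 49.9
time: 33.15
tool_pos: [542.4, -199.1, 114.8]
tcp_rot: [179.8, -0.4, -0.0]
ft_force: [0.1, 0.3, -1.0]
finger_gap: 34.9
grip_force: 49.9
time: 34.15
tool_pos: [551.7, 260.1, 109.0]
tcp_rot: [180.0, 0.2, 2.1]
ft_force: [0.3, -0.5, -0.9]
finger_gap: 34.8
grip_force: 50.0
time: 34.4
tool_pos: [562.6, 267.6, 109.0]
tcp_rot: [179.9, 0.1, 2.1]
ft_force: [0.5, -0.1, -0.9]
finger_gap: 34.6
grip_force: 50.0
t 34.4 pos [562.6 267.6 109. ] rot [1.799e+02 1.000e-01 2.100e+00] gap 34.6 | shift cm [ 3.58 -0.62  8.69] turn [0.001 0.003 0.001]
```

```bash
python3 -m handwheel '[[-1,1.8,-0.3,0.5,0,0,0],[-1,1.7,-0.3,1.5,0,0,0],[-1,0,0,2,0,0,0],[-1,0,0,2,0,0,0],[-1,0,0,1.8,0,0,0],[-1,0,0,0.9,0,0,0],[-1,0,0,0,0,0,0],[0.06,0,0,0,0,0,0],[0.06,0,0,0,0,0,0],[0.06,0,0,0,0,0,0],[0.06,0,0,0,0,0,0]]'
python3 -m handwheel '[[0.06,0,0,-1.5,0,0,0],[0.06,-0.5,0,-4,0,0,0],[-0.5,-2,0,-4,0,0,0],[-1,-4,0,-4,0,0,0],[-1,-4,0,-2,0,0,0],[-1,-4,0,0,0,0,0],[-1,-4,0,0,0,0,0],[-1,-2,0,0,0,0,0],[-1,0,0,0,0,0,0]]'
python3 - <<'E'
from h import *
a=snapshot("top"); save(a,"t8.png",(100,110,300,250),4)
b=snapshot("side")
for p in(a,b):
  for q in "tube_0_mid tube_1_mid tube_2_mid pot_0_mid pot_1_mid lid_edge lid_hinge".split():print(q,[(np.round(r["location"]).astype(int).tolist(),round(r["conf"],2)) for r in place_of(p,q)][:3])
to(740,300,250,0)
E
```

```text
time: 35.32
tool_pos: [599.5, 275.0, 25.6]
tcp_rot: [-180.0, -0.1, 2.0]
ft_force: [0.4, -0.4, 0.3]
finger_gap: 45.4
grip_force: 0.0
time: 36.07
tool_pos: [404.8, 268.4, 165.7]
tcp_rot: [-179.9, -0.0, 2.1]
ft_force: [-0.5, 0.9, 0.2]
finger_gap: 0.1
grip_force: 0.0
tube_0_mid [([592, 138, 15], 0.61)]
tube_1_mid [([545, 139, 20], 0.52), ([434, 173, 45], 0.31)]
tube_2_mid [([610, 137, 18], 0.74), ([544, 271, 28], 0.39)]
pot_0_mid [([543, 272, 26], 0.55)]
pot_1_mid [([599, 273, 31], 0.47), ([435, 172, 47], 0.37)]
lid_edge [([708, 221, 219], 0.59)]
lid_hinge [([670, 225, 47], 0.83)]
tube_0_mid [([591, 140, 12], 0.65), ([543, 135, 18], 0.33)]
tube_1_mid [([541, 137, 18], 0.5)]
tube_2_mid [([609, 135, 12], 0.5)]
pot_0_mid [([547, 276, 26], 0.61)]
pot_1_mid [([598, 272, 25], 0.53)]
lid_edge [([710, 230, 217], 0.81)]
lid_hinge [([673, 221, 48], 0.66), ([589, 222, -2], 0.42)]
t 36.9 pos [408.1 268.  164.1] rot [180.   0.   2.] gap 0.1 | shift cm [33.28 -2.04 -8.6 ] turn [0.    0.    0.035]
```

View pics/t8.png

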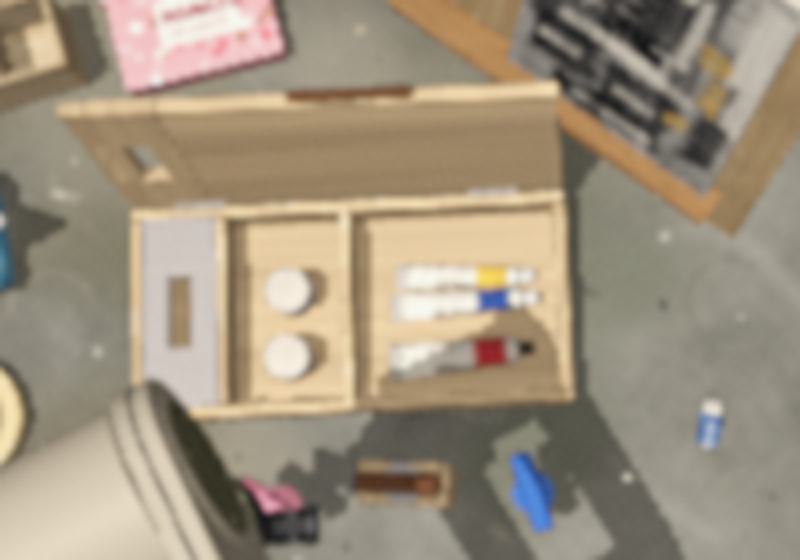

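The crop confirms it: pots at (288,290) and (288,356) in the middle bay, tubes at (465,278), (465,302) and (460,355) in the large bay. Now I'll take the shut gripper over and behind the lid.

```bash
python3 -m handwheel '[[-1,0,0,-3,0,0,0],[-1,0,0,-4,0,0,0],[-1,1,0,-4,0,0,0],[-1,3,-0.3,-1.5,0,0,0],[-1,4,-0.3,0,0,0,0],[-1,4,-0.3,0,0,0,0],[-1,4,-0.3,0,0,0,0],[-1,4,-0.3,0,0,0,0],[-1,4,-0.3,0,0,0,0],[-1,4,0,0,0,0,0],[-1,3.5,0,0,0,0,0],[-1,2.2,0,0,0,0,0]]'
python3 -m handwheel '[[-1,0,0,0,0,0,0],[-1,0,0,0,0,0,0]]'
python3 - <<'E'
from h import *
to(745,290,185,2); print(sense()["joint_pos"].round(1))
b=snapshot("side"); save(b,"s9.png",(80,60,300,260),3.6)
E
```

```text
time: 37.87
tool_pos: [746.6, 296.9, 287.1]
tcp_rot: [180.0, 0.1, 1.9]
ft_force: [0.4, 0.2, 1.0]
finger_gap: -0.0
grip_force: 0.0
time: 38.03
tool_pos: [744.9, 297.2, 285.2]
tcp_rot: [179.9, 0.2, 1.9]
ft_force: [-0.8, 0.4, 0.1]
finger_gap: 0.2
grip_force: 0.0
t 38.0 pos [744.9 297.2 285.2] rot [179.9   0.2   1.9] gap 0.2 | shift cm [ 0.03  0.71 10.03] turn [ 0.001  0.004 -0.001]
[ 18.1  42.4  34.7   0.  103.2 106.2]
```

View pics/s9.png

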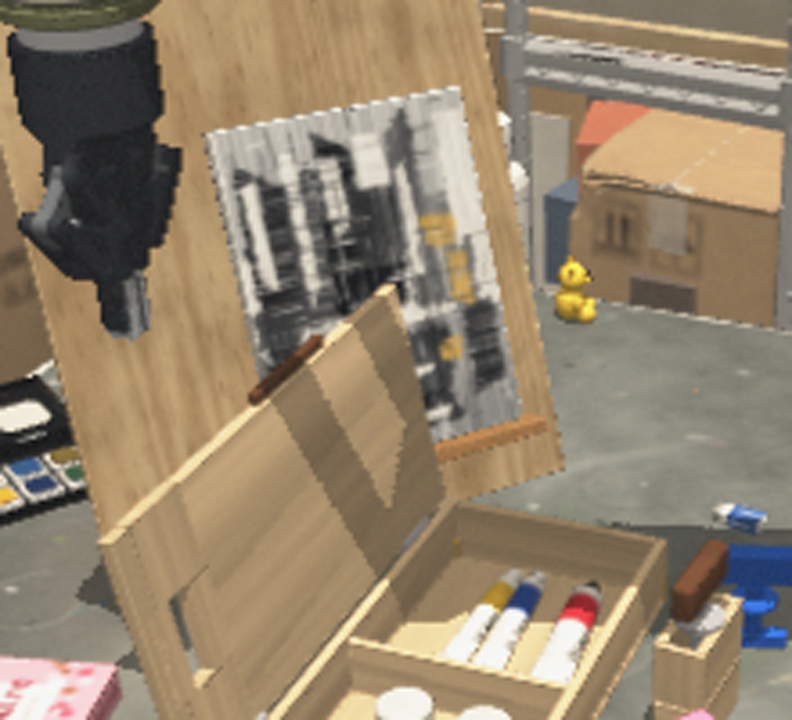

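The tip, at (130,335) in the crop, is behind and above the lid edge and clear of the easel. Going down, then pushing forward.

```bash
python3 -m handwheel '[[-1,0,0,2,0,0,0],[-1,0,0,3,0,0,0],[-1,0,0,3,0,0,0],[-1,0,0,1.8,0,0,0],[-1,-1,0,0,0,0,0],[-1,-1,0,0,0,0,0],[-1,-1,0,0,0,0,0],[-1,-1,0,0,0,0,0],[-1,-1,0,0,0,0,0],[-1,0,0,0,0,0,0]]'
python3 -m handwheel '[[-1,-1,0,0,0,0,0],[-1,-1,0,0,0,0,0],[-1,-1,0,0,0,0,0],[-1,-0.8,0,0,0,0,0],[-1,-0.5,0,0,0,0,0],[-1,0,0,0,0,0,0]]'
python3 - <<'E'
from h import *
b=snapshot("side"); a=snapshot("top")
for p in (a,b):print([(np.round(r["location"]).astype(int).tolist(),round(r["conf"],2)) for r in place_of(p,"lid_edge")][:3])
E
```

```text
time: 38.92
tool_pos: [692.3, 297.0, 194.1]
tcp_rot: [-179.9, -0.1, 2.1]
ft_force: [-1.4, 0.6, -0.1]
finger_gap: -0.0
grip_force: 0.0
time: 39.42
tool_pos: [650.5, 295.0, 192.5]
tcp_rot: [-180.0, -0.1, 2.0]
ft_force: [0.3, -0.7, 0.1]
finger_gap: 0.1
grip_force: 0.0
[]
[([628, 231, 217], 0.64), ([596, 131, 11], 0.2)]
```

```bash
python3 -m handwheel '[[-1,0,0,-2,0,0,0],[-1,0,0,-3,0,0,0],[-1,0,0,-3,0,0,0],[-1,0,0,0,0,0,-0.12],[-1,0,0,0,0,0,-0.12],[-1,0,0,0,0,0,-0.12],[-1,0,0,0,0,0,-0.12],[-1,0,0,0,0,0,-0.12],[-1,0,0,0,0,0,-0.12],[-1,0,0,0,0,0,-0.12],[-1,0,0,0,0,0,-0.12],[-1,0,0,0,0,0,-0.12]]'
python3 -m handwheel '[[-0.3,0,0,0,0,0,-0.12],[-0.3,0,0,0,0,0,-0.12],[-0.3,0,0,0,0,0,-0.12],[-0.3,0,0,0,0,0,-0.07],[-0.3,-2,-2,0,0,0,0],[-0.3,-3,-4,0,0,0,0],[-0.3,-3,-4,0,0,0,0],[-0.3,-3,-4,0,0,0,0],[-0.3,-2,-3,0,0,0,0],[-0.3,0,-1,0,0,0,0],[-0.3,0,0,0,0,0,0],[-0.3,0,0,0,0,0,0]]'
python3 - <<'E'
from h import *
b=snapshot("side"); a=snapshot("top")
for p in (a,b):
  for q in ("lid_edge","key_grip","key_stand","lock_slot"): print(q,[(np.round(r["location"]).astype(int).tolist(),round(r["conf"],2)) for r in place_of(p,q)][:3])
to(436,173,190,90)
A=cv2.resize(a["image"][130:260,110:310],None,fx=3.5,fy=3.5,interpolation=cv2.INTER_CUBIC)
cv2.imwrite("pics/t10.png",A[:,:,::-1])
E
```

```text
time: 40.62
tool_pos: [651.7, 294.4, 270.9]
tcp_rot: [-180.0, 0.0, 64.2]
ft_force: [0.3, -0.4, 0.2]
finger_gap: 0.0
grip_force: 0.0
time: 41.62
tool_pos: [488.9, 183.7, 271.9]
tcp_rot: [179.9, -0.0, 88.5]
ft_force: [0.6, -0.3, -0.2]
finger_gap: 30.1
grip_force: 0.0
lid_edge [([500, 214, 60], 0.69)]
key_grip [([423, 276, 67], 0.61), ([430, 73, 65], 0.45)]
key_stand [([437, 171, 6], 0.5)]
lock_slot []
lid_edge [([502, 224, 56], 0.61), ([588, 221, -2], 0.45)]
key_grip [([428, 71, 70], 0.82), ([438, 179, 114], 0.71), ([417, 278, 66], 0.59)]
key_stand [([436, 174, 0], 0.7)]
lock_slot [([586, 359, 65], 0.93)]
t 42.1 pos [488.6 183.8 270.9] rot [-180.     0.    88.5] gap 29.7 | shift cm [-1.22 -5.22  8.09] turn [-0.001  0.    -0.026]
```

View pics/t10.png

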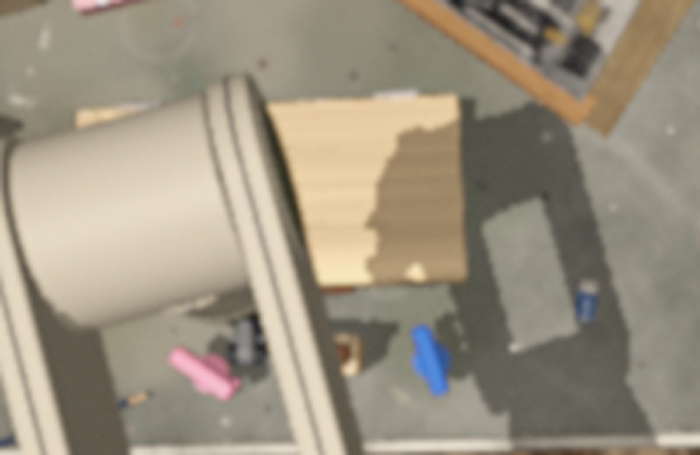

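The lid is shut: in the crop it covers the chest, with its edge at about (500,219,58). Now I'll refine the brown grip's position from the earlier unobstructed crop.

Run:
```python
from h import *
p=snapshot("top"); im=cv2.imread("pics/t8.png").astype(int)
b,g,r=im[...,0],im[...,1],im[...,2]
m=((r>1.45*g)&(r>60)); m[:430]=0; m[520:]=0; m[:,:330]=0; m[:,480:]=0
u=np.argwhere(m)[:,::-1]; U=(u+0.5)/4-0.5+np.array([100,110])
for z in (120,107):
    X=np.array([ray(p,q,z)[:2] for q in U]).astype(np.float32); print(len(u),cv2.minAreaRect(X),X.mean(0))
to(436,174,190,88.5)
b=snapshot("side"); print(pix(b,(437,174,120)))
for r in trace(b,"key_grip")[:4]:
    mm=np.argwhere(r["pixels"])[:,::-1]; print(r["conf"],mm.mean(0),mm.min(0),mm.max(0))
```

```text
855 ((436.2599182128906, 172.0320281982422), (59.01597595214844, 10.61550235748291), 87.738525390625) [436.84628 170.2617 ]
855 ((436.59967041015625, 173.70166015625), (59.712364196777344, 10.740771293640137), 87.738525390625) [437.19272 171.91043]
t 42.2 pos [488.5 183.8 271. ] rot [-180.     0.    88.5] gap 29.9 | shift cm [-1.12 -5.22  8.1 ] turn [-0.  0.  0.]
[274.04431009 220.18766126]
0.89 [291.59665871 223.48448687] [282 211] [302 240]
0.71 [274.65361446 224.02710843] [267 210] [283 239]
0.61 [273.79872204 246.3913738 ] [261 226] [286 261]
```

```bash
python3 -m handwheel '[[0.1,-0.7,-2.6,1,0,0,0],[0.1,-0.6,-2.6,2,0,0,0],[0.1,0,0,3,0,0,0],[0.1,0,0,3,0,0,0],[0.1,0,0,2,0,0,0],[0.1,0,0,0,0,0,0],[0.1,0,0,0,0,0,0],[0.1,0,0,0,0,0,0]]'
python3 - <<'E'
from h import *
to(436.4,172.5,95,88)
b=snapshot("side"); save(b,"s11.png",(220,130,330,260),4.6)
E
```

```text
time: 42.93
tool_pos: [437.0, 172.3, 162.8]
tcp_rot: [179.9, -0.0, 88.5]
ft_force: [0.5, -1.4, -0.3]
finger_gap: 46.7
grip_force: 0.0
t 42.9 pos [437.  172.3 162.8] rot [179.9  -0.   88.5] gap 46.7 | shift cm [ 0.01 -0.07  6.78] turn [ 0.002 -0.001  0.009]
```

View pics/s11.png

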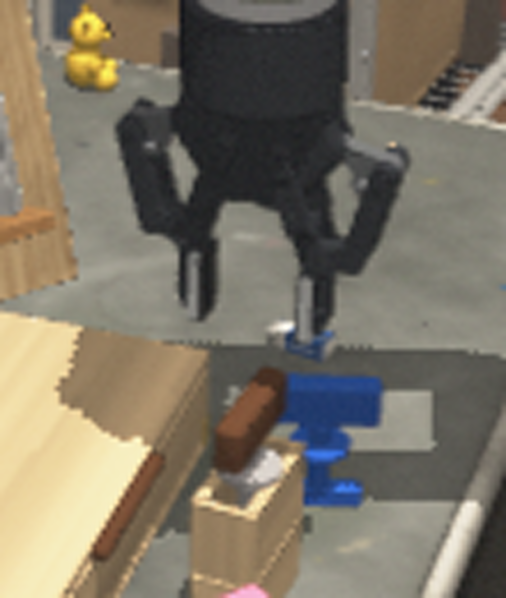

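The fingers straddle the line of the brown grip, which is centred at about (252,420). Descending and gripping.

```bash
python3 -m handwheel '[[0.1,0,0,1.5,0,0,0],[0.1,0,0,2,0,0,0],[0.1,0,0,1.8,0,0,0],[0.1,0,0,1,0,0,0],[0.1,0,0,0.4,0,0,0],[0.1,0,0,0,0,0,0],[-1,0,0,0,0,0,0],[-1,0,0,0,0,0,0],[-1,0,0,0,0,0,0],[-1,0,0,0,0,0,0],[-1,0,0,0,0,0,0],[-1,0,0,0,0,0,0]]' 70
python3 -m handwheel '[[-1,0,0,-1,0,0,0],[-1,0,0,-1.5,0,0,0],[-1,0,0,-2.5,0,0,0],[-1,0,0,-3,0,0,0],[-1,0,0,-3,0,0,0],[-1,0,0,-2,0,0,0],[-1,0,0,0,0,0,0],[-1,0,0,0,0,0,0]]'
```

```text
time: 43.98
tool_pos: [437.2, 172.4, 95.7]
tcp_rot: [179.9, -0.0, 88.5]
ft_force: [0.0, -0.8, 6.2]
finger_gap: 15.2
grip_force: 68.9
time: 44.65
tool_pos: [436.9, 172.3, 225.9]
tcp_rot: [179.8, -0.1, 88.5]
ft_force: [-0.3, 0.6, -1.4]
finger_gap: 15.2
grip_force: 68.3
```

Key lifted. Now I'll measure the lid slot while it is visible.

Run:
```python
from h import *
a=snapshot("top"); b=snapshot("side")
for p in (a,b): print([(np.round(r["location"],1).tolist(),round(r["conf"],2)) for r in place_of(p,"lock_slot")][:2])
A=cv2.resize(a["image"][150:230,110:190],None,fx=5,fy=5,interpolation=cv2.INTER_CUBIC)
B=cv2.resize(b["image"][230:310,140:220],None,fx=5,fy=5,interpolation=cv2.INTER_CUBIC)
cv2.imwrite("pics/slot.png",np.hstack([A,B])[:,:,::-1])
```

```text
[([579.2, 355.7, 59.7], 0.93)]
[([585.5, 357.6, 65.1], 0.6)]
```

View pics/slot.png

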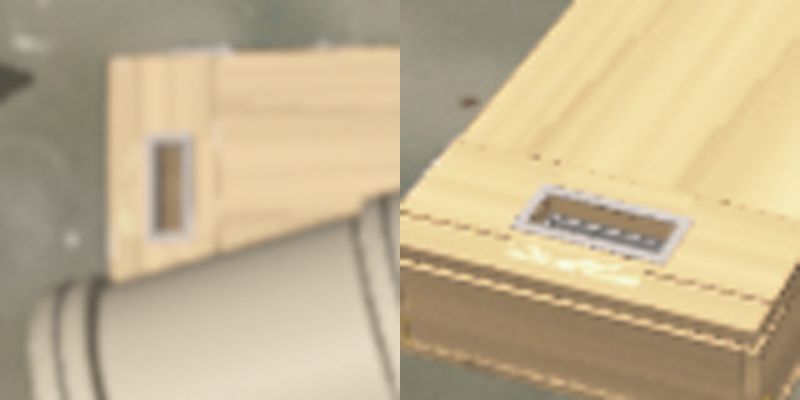

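Run:
```python
from h import *
a=snapshot("top"); b=snapshot("side")
f=lambda p,c,o: ray(p,(np.array(c)+.5)/5-.5+np.array(o),63)[:2]
print("top",f(a,(171,187),(110,150)).round(1))
C=[f(b,(x-400,y),(140,230)) for x,y in ((548,187),(692,220),(660,262),(515,225))]
print("side",np.round(C,1).tolist(),np.mean(C,0).round(1))
# grey rim segmentation in both, low saturation & bright, near the slot
for n,p,(x0,y0,x1,y1) in (("top",a,(136,172,153,202)),("side",b,(160,262,202,286))):
    im=p["image"][y0:y1,x0:x1].astype(int); sat=im.max(2)-im.min(2)
    # weight: wood has high saturation
    m=(sat<45).astype(np.uint8)
    k,l,s,c=cv2.connectedComponentsWithStats(m,connectivity=8)
    i=1+np.argmax(s[1:,4]); q=np.argwhere(l==i)[:,::-1]+[x0,y0]
    X=np.array([ray(p,u,63)[:2] for u in q]).astype(np.float32)
    print(n,len(q),cv2.minAreaRect(X),"side lengths expected ~ 60-70 x 20-30")
# chest edges in top view: left lid edge corners
for c in ((108,58),(112,280)): print("lid left edge",f(a,c,(110,150)).round(1))
```

```text
top [580.9 355.8]
side [[615.4, 343.5], [548.2, 340.9], [548.8, 369.3], [616.1, 370.3]] [582.1 356. ]
top 171 ((581.025146484375, 356.8297119140625), (71.74928283691406, 28.892906188964844), 0.8809651136398315) side lengths expected ~ 60-70 x 20-30
side 255 ((582.74853515625, 356.10162353515625), (71.11531066894531, 30.805652618408203), 1.8939824104309082) side lengths expected ~ 60-70 x 20-30
lid left edge [666.4 397.9]
lid left edge [521.5 392.3]
```

```bash
python3 -m handwheel '[[-1,0,0,0,0,0,0.06],[-1,0,0,0,0,0,0.12],[-1,0,0,0,0,0,0.12],[-1,0,0,0,0,0,0.12],[-1,0,0,0,0,0,0.12],[-1,0,0,0,0,0,0.12],[-1,0,0,0,0,0,0.12],[-1,0,0,0,0,0,0.12],[-1,0,0,0,0,0,0.12],[-1,0,0,0,0,0,0.12],[-1,0,0,0,0,0,0.12],[-1,0,0,0,0,0,0.12]]'
python3 -m handwheel '[[-1,0,0,0,0,0,0.12],[-1,0.7,-1,0,0,0,0.013],[-1,2,-2.3,0,0,0,0],[-1,3,-3.5,0,0,0,0],[-1,3,-3.5,0,0,0,0],[-1,3,-3.5,0,0,0,0],[-1,2,-2.6,0,0,0,0],[-1,1.3,-1.5,0,0,0,0],[-1,0,0,0,0,0,0],[-1,0,0,0,0,0,0],[-1,0,0,0,0,0,0]]'
python3 -c "
from h import *
to(581.7,356.2,140,1.8)"
```

```text
time: 45.95
tool_pos: [435.6, 171.9, 223.2]
tcp_rot: [180.0, 0.1, 9.1]
ft_force: [-0.3, 0.5, -2.5]
finger_gap: 14.7
grip_force: 68.1
time: 46.87
tool_pos: [571.2, 344.9, 223.0]
tcp_rot: [179.9, 0.1, 1.8]
ft_force: [0.1, 0.5, -1.0]
finger_gap: 14.9
grip_force: 68.5
t 46.9 pos [571.2 344.9 223. ] rot [1.799e+02 1.000e-01 1.800e+00] gap 14.9 | shift cm [ 1.1  -1.11  8.3 ] turn [0.001 0.002 0.   ]
```

```bash
python3 -m handwheel '[[-1,0.6,-0.6,1,0,0,0],[-1,0.5,-0.5,2,0,0,0],[-1,0,0,2,0,0,0],[-1,0,0,2,0,0,0],[-1,0,0,1,0,0,0],[-1,0,0,0,0,0,0],[-1,0,0,0,0,0,0],[-1,0,0,0,0,0,0]]'
python3 - <<'E'
from h import *
to(581.7,356.2,82.7,1.8)
b=snapshot("side"); save(b,"s12.png",(130,200,230,300),6)
print([(np.round(r["location"],1).tolist(),round(r["conf"],2)) for r in place_of(b,"key_head")][:3])
s=sense(); zb=s["tool_pos"][2]-95.7+40; print("key bottom",zb)
o=np.array([130,200])
for X in ((581.7,356.2,63),(s["tool_pos"][0],s["tool_pos"][1],zb),(s["tool_pos"][0]-24,s["tool_pos"][1],zb),(s["tool_pos"][0]+24,s["tool_pos"][1],zb)): print(((pix(b,X)-o+.5)*6).round())
E
```

```text
time: 47.53
tool_pos: [583.2, 356.9, 146.2]
tcp_rot: [-179.9, -0.1, 1.8]
ft_force: [0.1, -1.1, -1.2]
finger_gap: 15.0
grip_force: 68.5
t 47.5 pos [583.2 356.9 146.2] rot [-1.799e+02 -1.000e-01  1.800e+00] gap 15.0 | shift cm [-0.17  0.07  6.35] turn [-0.001 -0.002  0.   ]
[([422.9, 276.0, 5.8], 0.96), ([429.8, 73.1, 5.7], 0.85), ([582.5, 358.7, 106.0], 0.81)]
key bottom 90.79154088202942
[305. 449.]
[293. 387.]
[356. 403.]
[232. 371.]
```

View pics/s12.png

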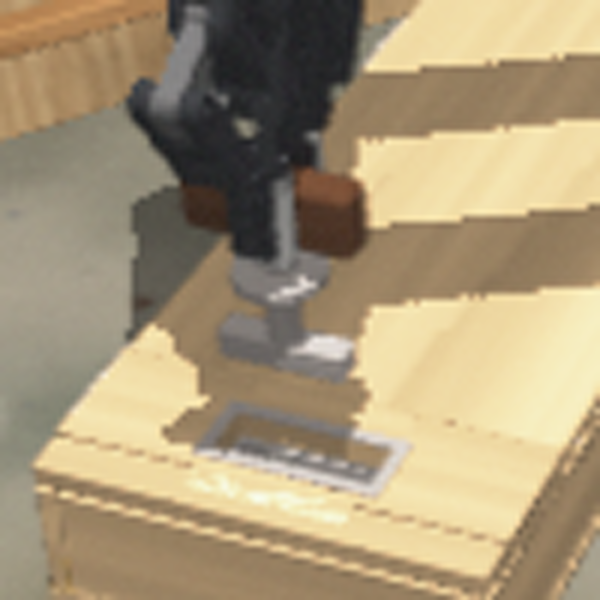

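The head sits above the slot, at about (287,362) in the crop, about 3 mm toward the hinge and roughly 10 mm higher than computed. Correcting, then lowering to just above the slot.

```bash
python3 -m handwheel '[[-1,-0.3,0.1,1,0,0,0],[-1,0,0,1,0,0,0],[-1,0,0,1,0,0,0],[-1,0,0,0.2,0,0,0],[-1,0,0,0,0,0,0],[-1,0,0,0,0,0,0]]'
python3 - <<'E'
from h import *
to(581.7,356.2,72,1.8)
b=snapshot("side"); save(b,"s13.png",(150,235,220,305),8)
print([(np.round(r["location"],1).tolist(),round(r["conf"],2)) for r in place_of(b,"key_head")][:3])
E
```

```text
time: 48.13
tool_pos: [579.2, 355.6, 111.4]
tcp_rot: [180.0, 0.1, 1.8]
ft_force: [0.6, -0.8, -0.7]
finger_gap: 15.0
grip_force: 68.5
t 48.1 pos [579.2 355.6 111.4] rot [1.8e+02 1.0e-01 1.8e+00] gap 15.0 | shift cm [ 0.26 -0.06  3.94] turn [0.001 0.001 0.   ]
[([422.8, 272.3, 4.6], 0.85), ([428.8, 72.3, 9.9], 0.67), ([578.5, 356.8, 72.4], 0.61)]
```

View pics/s13.png

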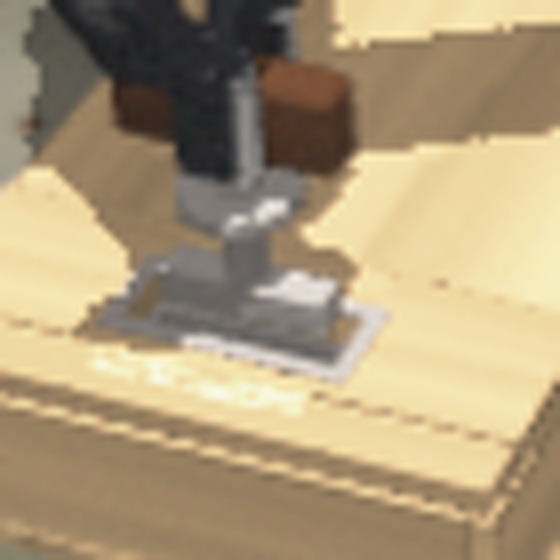

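The head is just above the slot and lined up with it. Lowering in small steps while watching the force.

```bash
python3 -m handwheel '[[-1,0.2,0,0.3,0,0,0],[-1,0,0,0.3,0,0,0],[-1,0,0,0.3,0,0,0],[-1,0,0,0,0,0,0]]'
python3 -m handwheel '[[-1,0,0,0.4,0,0,0],[-1,0,0,0.4,0,0,0],[-1,0,0,0,0,0,0]]'
```

```text
time: 48.57
tool_pos: [581.1, 355.5, 102.1]
tcp_rot: [180.0, 0.1, 1.8]
ft_force: [-0.1, -0.2, -0.8]
finger_gap: 14.6
grip_force: 68.5
time: 48.82
tool_pos: [580.9, 355.5, 93.8]
tcp_rot: [180.0, 0.1, 1.8]
ft_force: [-0.6, 0.8, -2.2]
finger_gap: 15.0
grip_force: 68.5
```

```bash
python3 -m handwheel '[[-1,0,0,0.4,0,0,0],[-1,0,0,0.4,0,0,0],[-1,0,0,0.4,0,0,0],[-1,0,0,0,0,0,0]]'
python3 -m handwheel '[[-1,0,0,0.3,0,0,0],[-1,0,0,0.2,0,0,0],[-1,0,0,0,0,0,0]]'
python3 -m handwheel '[[-1,0,0,0.2,0,0,0],[-1,0,0,0,0,0,0]]'
```

```text
time: 49.15
tool_pos: [580.8, 355.4, 81.7]
tcp_rot: [180.0, 0.1, 1.8]
ft_force: [0.0, 0.8, -1.2]
finger_gap: 14.9
grip_force: 68.5
time: 49.4
tool_pos: [581.3, 355.6, 77.5]
tcp_rot: [180.0, 0.0, 1.8]
ft_force: [-0.1, -1.3, -2.2]
finger_gap: 14.8
grip_force: 68.5
time: 49.57
tool_pos: [581.4, 355.7, 75.9]
tcp_rot: [180.0, 0.0, 1.8]
ft_force: [-0.1, 0.8, -1.7]
finger_gap: 14.6
grip_force: 68.5
```

```bash
python3 -m handwheel '[[-1,0,0,0.2,0,0,0],[-1,0,0,0,0,0,0]]'
python3 -m handwheel '[[-1,0,0,0.2,0,0,0],[-1,0,0,0,0,0,0]]'
python3 -m handwheel '[[-1,0,0,0.15,0,0,0],[-1,0,0,0,0,0,0]]'
python3 - <<'E'
from h import *
b=snapshot("side"); save(b,"s14.png",(150,235,220,305),8)
E
```

```text
time: 49.73
tool_pos: [581.4, 355.8, 73.9]
tcp_rot: [180.0, 0.0, 1.8]
ft_force: [-0.4, 0.1, -1.6]
finger_gap: 14.9
grip_force: 68.5
time: 49.9
tool_pos: [581.7, 355.9, 73.8]
tcp_rot: [-180.0, -0.0, 1.8]
ft_force: [-5.5, -2.5, 8.6]
finger_gap: 14.9
grip_force: 69.7
time: 50.07
tool_pos: [581.8, 356.0, 73.7]
tcp_rot: [-180.0, -0.0, 1.8]
ft_force: [-9.4, -4.3, 16.6]
finger_gap: 14.9
grip_force: 71.1
```

View pics/s14.png

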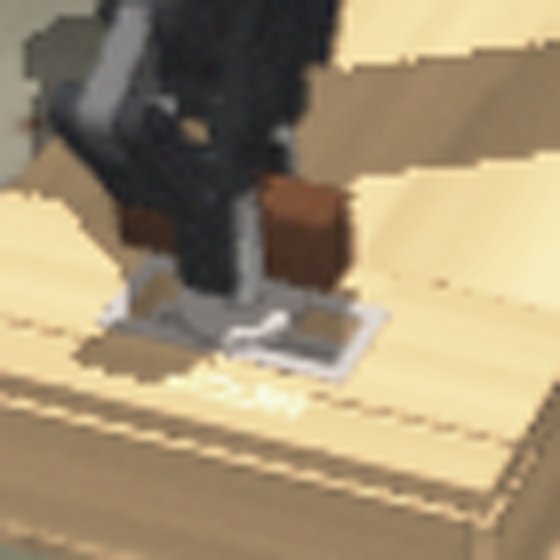

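The collar rests on the lid at (235,325), with contact at reading 73.8. Relieving the load and turning a quarter turn.

```bash
python3 -m handwheel '[[-1,0,0,-0.3,0,0,0],[-1,0,0,0,0,0,-0.06],[-1,0,0,0,0,0,-0.1],[-1,0,0,0,0,0,-0.12],[-1,0,0,0,0,0,-0.12],[-1,0,0,0,0,0,-0.12]]'
python3 -m handwheel '[[-1,0,0,0,0,0,-0.12],[-1,0,0,0,0,0,-0.12],[-1,0,0,0,0,0,-0.12],[-1,0,0,0,0,0,-0.12],[-1,0,0,0,0,0,-0.12],[-1,0,0,0,0,0,-0.12],[-1,0,0,0,0,0,-0.12],[-1,0,0,0,0,0,-0.12],[-1,0,0,0,0,0,-0.09],[-1,0,0,0,0,0,0],[-1,0,0,0,0,0,0]]'
```

```text
time: 50.62
tool_pos: [581.6, 355.8, 73.8]
tcp_rot: [180.0, -0.0, 32.0]
ft_force: [-0.6, -0.4, -0.6]
finger_gap: 15.2
grip_force: 68.8
time: 51.53
tool_pos: [581.7, 355.9, 73.8]
tcp_rot: [180.0, -0.0, 91.6]
ft_force: [-0.3, 0.4, -0.4]
finger_gap: 14.9
grip_force: 68.7
```

```bash
python3 -m handwheel '[[-0.3,0,0,0,0,0,0],[-0.1,0,0,0,0,0,0],[-0.1,0,0,0,0,0,0],[-0.1,0,0,0,0,0,0],[-0.1,0,0,-1,0,0,0],[-0.1,0,0,-2,0,0,0],[-0.1,0,0,-3,0,0,0],[-0.1,0,0,-3,0,0,0],[-0.1,0,0,-3,0,0,0],[-0.1,-3,-2,0,0,0,0],[-0.1,-4,-1,0,0,0,0],[-0.1,-4,-1,0,0,0,0]]'
python3 -m handwheel '[[-0.1,-4,-1,0,0,0,0],[-0.1,-4,-1,0,0,0,0],[-0.1,-4,-1,0,0,0,0],[-0.1,-4,-1,0,0,0,0],[-0.1,-4,0,0,0,0,0],[-0.1,-2,0,0,0,0,0],[-0.1,0,0,0,0,0,0],[-0.1,0,0,0,0,0,0]]'
python3 - <<'E'
from h import *
b=snapshot("side"); a=snapshot("top")
for p in (a,b):
  for q in ("key_grip","lid_edge"): print(q,[(np.round(r["location"]).astype(int).tolist(),round(r["conf"],2)) for r in place_of(p,q)][:4])
A=cv2.resize(a["image"][150:250,110:210],None,fx=4,fy=4,interpolation=cv2.INTER_CUBIC)
B=cv2.resize(b["image"][210:310,135:235],None,fx=4,fy=4,interpolation=cv2.INTER_CUBIC)
cv2.imwrite("pics/fin.png",np.hstack([A,B])[:,:,::-1])
E
```

```text
time: 52.53
tool_pos: [544.8, 244.5, 195.5]
tcp_rot: [179.9, -0.0, 91.9]
ft_force: [0.2, -0.8, -0.5]
finger_gap: 38.2
grip_force: 0.0
time: 53.2
tool_pos: [512.0, 22.4, 194.6]
tcp_rot: [179.9, -0.0, 91.6]
ft_force: [0.1, 1.5, 0.1]
finger_gap: 38.1
grip_force: 0.0
key_grip [([580, 358, 92], 0.54), ([429, 74, 68], 0.49)]
lid_edge [([500, 217, 58], 0.83), ([581, 222, -4], 0.46)]
key_grip [([580, 360, 95], 0.97), ([433, 71, 66], 0.93), ([415, 276, 66], 0.71)]
lid_edge [([500, 225, 57], 0.95)]
```

View pics/fin.png

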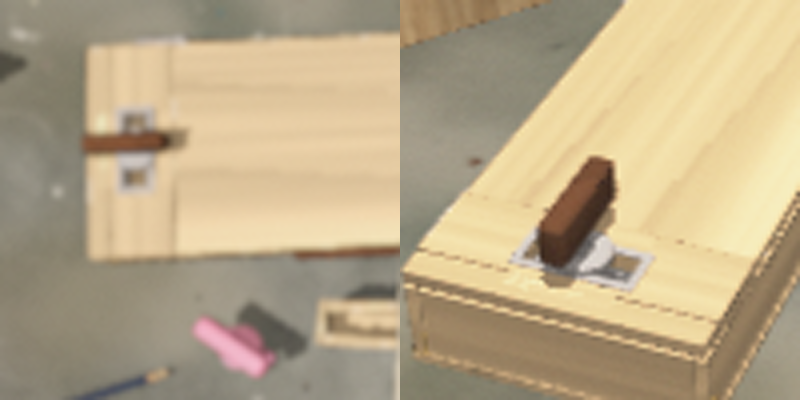

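The key stands upright in the slot with its grip bar crosswise, at (125,143) in the top view and (577,210) in the side view. The lid is shut and the robot is clear, so I'm handing in.

```bash
python3 -c "
from h import *
print(hand_in())"
```

```text
the job is handed in; nothing more can be done
None
```

I handed the job in at about 53 s: all three tubes and both pots are packed, the lid is shut, and the T-key is turned a quarter turn in the slot. The hand-in returned no verdict, so I rely on the last pictures, which can't show the head under the slot, and on the packing last seen just before the lid closed.

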